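# Load the grinding balls and close the ball bin

### The job

Pick up the scoop, tip its four grinding balls into the wooden bin and put the scoop back on the table, standing flat. Then close the bin with the cover from the sloping stand: tilt it to hook its brass edge under the steel lip and lower the other edge gently, without letting it drop, until the cover lies flat and fully home on its ledge. Leave the cup, the two bottles and the stamp where they stand.

Things in the scene. Friction and masses are not known exactly. Their poses are not given: they have to be found in the camera images.
- ball_bin: Open wooden bin fixed to the table, 160 (x) x 131 (y) x 70 mm high, rim 70 mm high all round. Origin: centre of its underside; x points away from the steel lip, which is on the -x side, nearest the robot; z up. Upright-walled pocket for the cover, 144 (x) x 115 (y) mm, centred. Balls go into the space below: 44 mm deep, floor 6 mm above the table.
- seat (a point): Centre of the ledge plane on which the cover comes to lie, 50 mm above the table, 20 mm below the rim, at bin x = y = 0. The ledge runs round the pocket, 10 mm wide at the lip side, 8 mm on the others. Axes as the bin.
- lip (a point): Middle of the inner lower edge of the steel lip: bin x = -58 mm, 65 mm above the table, 15 mm above the ledge. The lip is 5 mm thick, level with the rim, and overhangs the pocket by 14 mm, from bin x = -72 to -58 mm. Axes as the bin.
- stand: Wooden stand fixed to the table, 150 x 124 mm; its board slopes 30 degrees, rising along the stand's +x (roughly away from the robot). A strip 10 mm high along the low edge keeps the cover from sliding. Origin: centre of its underside, z up; the middle of the sloping top is 52 mm above the table, its upper end about 90 mm.
- cover: Loose plywood panel, 140 (x) x 110 (y) x 6 mm, about 0.16 kg, brass-faced edge at its -x end; upright across the middle of its top a dark wooden grip 10 (x) x 46 (y) mm, local z 6 to 40 mm. Origin: centre of its underside; z is the panel's normal. Starts lying on the stand, brass edge low, tilted 30 degrees.
- cover_hook (a point): Middle of the cover's brass edge, at its underside: cover x = -70 mm, z = 0. Axes as the cover.
- cover_free (a point): Middle of the cover's opposite edge, at its underside: cover x = +70 mm, z = 0.
- cover_grip (a point): Centre of the cover's grip, cover x = y = 0, z = 25 mm. Axes as the cover.
- scoop: Loose aluminium scoop, about 0.16 kg, standing flat: a tray 120 (x) x 70 (y) mm, walls 32 mm high at both sides and at +x, inner width 64 mm, open mouth at -x. Inner floor 3 mm up, flat from x = +49 to -26 mm, then rising 15 degrees to the mouth: dip the mouth about 40 degrees to pour. Origin: on its underside, 52 mm from the outer face of the +x wall; z up.
- scoop_grip (a point): On the scoop's grip, scoop x = +57, y = 0, z = 62 mm: a good height to pinch it. The grip is an upright dark wooden block behind the +x wall, 10 (x) x 44 (y) mm, scoop z 16 to 80 mm. Axes as the scoop.
- scoop_mouth (a point): Middle of the scoop's pouring edge, scoop x = -67, z = +13 mm. Axes as the scoop.
- ball_1_center (a point): Centre of white ceramic grinding ball 1, 26 mm across, 33 g; starts in the scoop.
- ball_2_center (a point): Centre of white ceramic grinding ball 2, 26 mm across, 33 g; starts in the scoop.
- ball_3_center (a point): Centre of white ceramic grinding ball 3, 26 mm across, 33 g; starts in the scoop.
- ball_4_center (a point): Centre of white ceramic grinding ball 4, 26 mm across, 33 g; starts in the scoop.
- cup: Bystander: cream bisque cup, 62 mm across, 58 mm tall. Loose; origin at the centre of its underside.
- bottle_red: Bystander: red squeeze bottle with white nozzle, 34 mm across, 87 mm tall. Loose; origin at the centre of its underside.
- bottle_blue: Bystander: blue squeeze bottle with black nozzle, 34 mm across, 87 mm tall. Loose; origin at the centre of its underside.
- stamp: Bystander: wooden stamp with a square foot and a round knob, 42 x 42 x 56 mm. Loose; origin at the centre of its underside.
Mind the look-alikes: they are no part of the job. There is more than one size of the cover; the job needs the largest.

How it is judged (in metres and radians):
On the way, in this order (a step that is already met when the one before it is completed fails the run):
1. all four balls are inside the bin (x of ball_1_center in the frame of ball_bin between -0.07 and 0.07 m and y of ball_1_center in the frame of ball_bin between -0.058 and 0.058 m and z of ball_1_center in the frame of ball_bin between 0 and 0.045 m and x of ball_2_center in the frame of ball_bin between -0.07 and 0.07 m and y of ball_2_center in the frame of ball_bin between -0.058 and 0.058 m and z of ball_2_center in the frame of ball_bin between 0 and 0.045 m and x of ball_3_center in the frame of ball_bin between -0.07 and 0.07 m and y of ball_3_center in the frame of ball_bin between -0.058 and 0.058 m and z of ball_3_center in the frame of ball_bin between 0 and 0.045 m and x of ball_4_center in the frame of ball_bin between -0.07 and 0.07 m and y of ball_4_center in the frame of ball_bin between -0.058 and 0.058 m and z of ball_4_center in the frame of ball_bin between 0 and 0.045 m), for 0.2 s.
2. the scoop stands flat on the table again, let go, beside the bin (angle between scoop's own z axis and vertical below 0.06 rad and height (world z) of scoop between -0.006 and 0.006 m and linear speed of scoop below 0.02 m/s and contact force between the fingers and scoop below 0.1 N), for 0.2 s.
3. the cover's brass edge is under the lip while its other edge is still raised (tilted more than 5 degrees) (x of cover_hook in the frame of ball_bin between -0.074 and -0.06 m and z of cover_hook in the frame of ball_bin between 0.044 and 0.065 m and y of cover_hook in the frame of ball_bin between -0.012 and 0.012 m and angle between cover's own z axis and vertical above 0.087 rad and z of cover_free in the frame of ball_bin above 0.06 m), for 0.05 s.
At the end, for the whole second after the job is handed in: All four balls are inside the bin below the cover; the cover lies on its ledge, both its edges within about 3.5 mm of ledge height, brass edge at least 7.5 mm under the lip, at rest; the scoop stands flat on the table (within 3 degrees and 6 mm), at rest (all of step 1 and angle between scoop's own z axis and vertical below 0.06 rad and height (world z) of scoop between -0.006 and 0.006 m and linear speed of each of scoop, cover below 0.02 m/s and z of cover_hook in the frame of ball_bin between 0.046 and 0.0535 m and z of cover_free in the frame of ball_bin between 0.046 and 0.0535 m and x of cover_hook in the frame of ball_bin below -0.0655 m and y of cover in the frame of ball_bin between -0.006 and 0.006 m); the robot touches nothing.
It fails at once if the cup is knocked over or shifted more than 30 mm (distance of cup from where it was at the start of the episode above 0.03 m or angle between cup's own z axis and vertical above 0.5 rad).
It fails at once if the bottle red is knocked over or shifted more than 30 mm (distance of bottle_red from where it was at the start of the episode above 0.03 m or angle between bottle_red's own z axis and vertical above 0.5 rad).
It fails at once if the bottle blue is knocked over or shifted more than 30 mm (distance of bottle_blue from where it was at the start of the episode above 0.03 m or angle between bottle_blue's own z axis and vertical above 0.5 rad).
It fails at once if the stamp is knocked over or shifted more than 30 mm (distance of stamp from where it was at the start of the episode above 0.03 m or angle between stamp's own z axis and vertical above 0.5 rad).
It fails at once if the cover is dropped into the bin (it swings down faster than 5 rad/s) (angular speed of cover above 5 rad/s and horizontal distance between cover and ball_bin below 0.12 m).
It also fails if it takes over 72 s, if anything falls off the work surface, if the arm or the gripper's body presses on something with over 40 N, if the wrist force passes 120 N, or if a joint passes its speed limit or range.

### The arm

A 6-joint arm with a two-finger parallel gripper is mounted at the origin on a cart in front of the work surface, level with it; the furniture and walls round the work are solid. World frame = base frame: x ahead of the robot, y to its left, z up, the work surface at z = 0. Lengths are in m, angles in degrees, forces in N, time in s.
With the tool pointing down it reaches from about 0.375 to 0.975 m from the base axis. Payload 3.8 kg.
Tool frame: the origin (TCP) lies at the very end of the fingers, on their centre line; the grasp point (between the pads) lies 19 mm behind it (grip_depth is the distance from the TCP to the grasp point, in m); x points along the fingers, y is the direction in which the jaws open and shut, and the axes are right-handed (so a half turn about x gives the same grasp; the last joint's range is limited). The gripper opens to 88 mm and grips with 3 to 60 N. Pads are 18 mm wide; open, the fingers measure 123 mm over their backs; the gripper's body (75 mm by 187 mm) begins 45 mm behind the grasp point.
Start: joints at [74.719, 15.12, 91.902, -0, 72.978, -2.114], TCP at [0.154, 0.657, 0.239] pointing down, gripper open.
Joint ranges: [-150.88, 150.88], [-54.13, 125.18], [17.81, 147.31], [-75.09, 255.09], [0, 152.58], [-146.25, 146.25]. Speed limits (degrees/s): [147.25, 147.25, 180, 180, 180, 180].

### API

Orientations are given as [roll, pitch, yaw] about the fixed x, y, z axes, in that order (R = Rz(yaw) Ry(pitch) Rx(roll)).
In Python, from cell import get_state, snapshot, calibration, sign_off, grip_depth gives the robot as it stands. The module is installed in compiled form; this text tells all that it offers.
- The arm moves only by the tool step_arm, never from a script. Its argument "steps" is a list that holds one entry, the list of rows, each a list of 7 numbers: the turn, a rotation vector about the world's x, y, z in degrees, then the shift along the world's x, y, z in m, then the opening, from -1 (shut) to 1 (fully open), so that 0 is half open. In form: [[[rx, ry, rz, tx, ty, tz, fingers], ...]]. A call has 1 to 12 rows; each row is the pose to reach, as a shift and turn from the pose commanded when the call began; what a row does not reach only later rows make up. A row lasts 1/10 s, in which the tool goes at most 50 mm and 8.59 degrees, less where a joint would pass 70% of its speed; a pose out of reach is approached as far as the arm can. A call with a gripper value outside its range is refused whole. The fingers move at their own pace and stop on an object; "grip_force" is the grip in N (left out, the last holds). Time passes only in rows, so rows that repeat a pose let the fingers close. It gives the time, the measured TCP pose, the force and the opening at its end, in the units of the state.
- get_state(): the state, without advancing time (a new reading comes with each control period).
- snapshot(name): name is "scene" or "side" or "wrist"; returns the picture (420x560x3 uint8, red, green, blue); there is no depth.
- calibration(name): a dict with "camera_matrix" (3x3 intrinsics, pixels), "k1" (the pictures are not rectified: a ray, as slopes to the right and down, at radius r is drawn at 1 + k1 r^2 times it, then the intrinsics apply), "position" and "orientation" of the camera in the world; the wrist camera has in their place "hand_eye" (4x4, takes a point from camera to tool coordinates, whose origin is the TCP and whose axes are the tool frame's). Camera axes: x right, y down, z forward; pixel columns grow to the right and rows downward; lengths in m; the calibration is good to about 2 mm. A picture is of the moment at which its call begins: read the wrist's pose just before it. calibration takes no time and is no camera call.
- sign_off(): hands the job in, once; it reports no verdict.
The state is a dict: "time": time; "joint_pos": joint angles; "dq": joint speeds; "joint_efforts": joint torques, N m; "position": TCP position; "tool_rot": TCP orientation; "force": force on the tool from outside, world axes, zero at the start; "moment": the same for the moment, N m; "finger_gap": finger opening in m.
Only numpy, scipy, OpenCV 4.12 (cv2) and the standard library are available. Lean on these libraries where they do the work, as an engineer would, in place of code of your own. Each camera call takes 0.05 s, during which the arm holds its last target.

## Working session

There is one attempt and no reset: what is moved stays moved. The work goes in short steps, Python scripts to look and compute and a tool call to move; the robot and the scene stay as the last step left them, time stands still between calls to the robot, and variables do not carry over. Pictures are saved under pics/ and viewed, and the job is handed in when it is done.

Besides the shell and the picture viewer there is one more tool, called after ">>>" as name([rows], argument=value, ...), one row to a line, values as JSON. step_arm: Moves the arm, as the interface text tells. Its arguments: {"type":"object","properties":{"steps":{"type":"array","items":{"type":"array","items":{"type":"array","items":{"type":"number"}}}},"grip_force":{"type":"number"}},"required":["steps"]}

```bash
mkdir -p pics
cat > h.py <<'E'
import numpy as np, cv2
from scipy.spatial.transform import Rotation as Rn
from cell import get_state, snapshot, calibration, sign_off, grip_depth
def snap(n,f):
    im=snapshot(n); cv2.imwrite('pics/'+f,cv2.cvtColor(im,cv2.COLOR_RGB2BGR)); return im
def campose(n,s=None):
    c=calibration(n); 
    if 'hand_eye' in c:
        s=s or get_state(); T=np.eye(4); T[:3,:3]=Rtool(s); T[:3,3]=s['position']
        return T@np.array(c['hand_eye'])
    T=np.eye(4); o=np.array(c['orientation'])
    T[:3,:3]=o if o.shape==(3,3) else Rn.from_euler('xyz',o,degrees=True).as_matrix()
    T[:3,3]=c['position']; return T
def Rtool(s):
    o=np.array(s['tool_rot']); return o if o.shape==(3,3) else Rn.from_euler('xyz',o,degrees=True).as_matrix()
def ray(n,uv,T=None):
    c=calibration(n);K=np.array(c['camera_matrix']);k=c['k1']
    T=campose(n) if T is None else T
    u=np.atleast_2d(np.array(uv,float)); d=np.c_[(u[:,0]-K[0,2])/K[0,0],(u[:,1]-K[1,2])/K[1,1]]
    r=d.copy()
    for _ in range(20): r=d/(1+k*(r**2).sum(1,keepdims=True))
    return T[:3,3],np.c_[r,np.ones(len(r))]@T[:3,:3].T
def onz(n,uv,z,T=None):
    o,d=ray(n,uv,T); return o+d*((z-o[2])/d[:,2])[:,None]
def proj(n,P,T=None):
    c=calibration(n);K=np.array(c['camera_matrix']);k=c['k1']
    T=campose(n) if T is None else T
    p=(np.atleast_2d(P)-T[:3,3])@T[:3,:3]; r=p[:,:2]/p[:,2:]; r=r*(1+k*(r**2).sum(1,keepdims=True))
    return np.c_[r[:,0]*K[0,0]+K[0,2],r[:,1]*K[1,1]+K[1,2]]
def tri(obs):
    A=np.zeros((3,3));b=np.zeros(3)
    for o,d in obs:
        d=d/np.linalg.norm(d);M=np.eye(3)-np.outer(d,d);A+=M;b+=M@o
    return np.linalg.solve(A,b)
E
python3 - <<'E'
from h import *
print(get_state(), grip_depth if not callable(grip_depth) else grip_depth())
for n in ['scene','side','wrist']:
    print(n,calibration(n)); snap(n,n+'0.png')
E
```

```text
{'time': 0.0, 'joint_pos': array([ 7.47203531e+01,  1.51682210e+01,  9.19796813e+01, -7.93232843e-04,
        7.29760207e+01, -2.11354257e+00]), 'dq': array([-0.03880872,  0.03028792,  0.05477042, -0.07684514,  0.04855699,
        0.00201356]), 'joint_efforts': array([ 5.70229058e-04, -5.02110386e+01, -3.56870306e+01,  7.30746123e-02,
        2.91946175e-02, -1.76022068e-04]), 'position': array([0.15356414, 0.65658958, 0.23741384]), 'tool_rot': array([ -91.76309879,   89.87607469, -104.92897006]), 'force': array([ 0.25886952, -0.19937902, -0.22181857]), 'moment': array([0.05732524, 0.00632455, 0.02824294]), 'finger_gap': 0.08824036236123346} 0.0187
scene {'camera_matrix': array([[539.9862005 ,   0.        , 271.88042104],
       [  0.        , 539.9862005 , 213.0399408 ],
       [  0.        ,   0.        ,   1.        ]]), 'k1': -0.03629560289739949, 'position': array([-0.31670663,  1.19569313,  0.82662166]), 'orientation': array([-117.24953279,    1.24389556, -145.39645718])}
side {'camera_matrix': array([[419.01305355,   0.        , 281.55635908],
       [  0.        , 419.01305355, 211.6999904 ],
       [  0.        ,   0.        ,   1.        ]]), 'k1': -0.09919446848254947, 'position': array([0.40305932, 0.91839795, 0.77975607]), 'orientation': array([-128.27164875,    1.19947802, -172.54011398])}
wrist {'camera_matrix': array([[312.683331  ,   0.        , 275.9651788 ],
       [  0.        , 312.683331  , 211.21761767],
       [  0.        ,   0.        ,   1.        ]]), 'k1': -0.017867371067325964, 'hand_eye': array([[-4.90707180e-04, -3.16393445e-01,  9.48627929e-01,
        -1.47010626e-01],
       [ 9.99999806e-01,  2.09554856e-04,  5.87173170e-04,
         5.50287238e-04],
       [-3.84567331e-04,  9.48628033e-01,  3.16393281e-01,
        -8.22665254e-02],
       [ 0.00000000e+00,  0.00000000e+00,  0.00000000e+00,
         1.00000000e+00]])}
```

View pics/scene0.png

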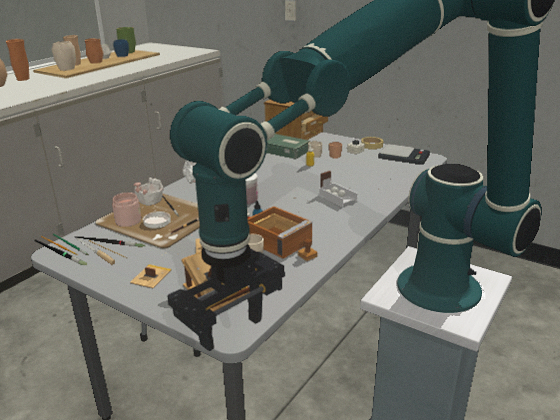

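View pics/side0.png

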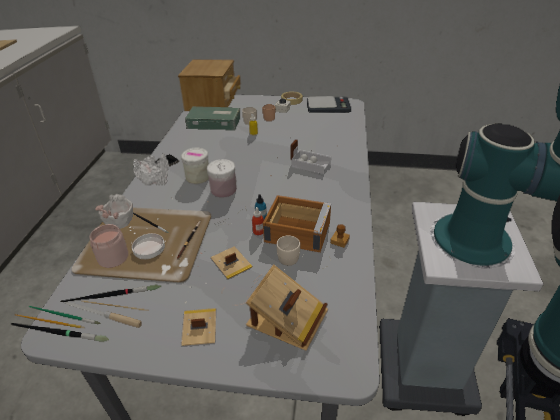

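View pics/wrist0.png

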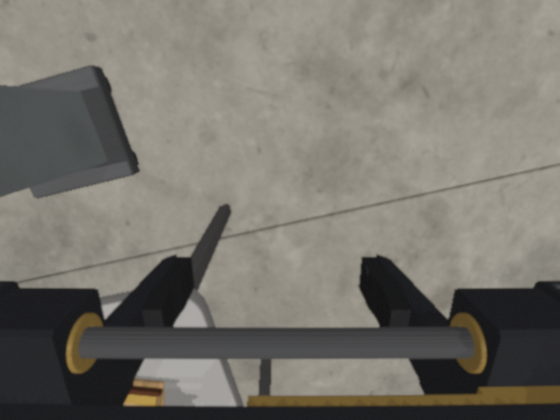

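Run:
```python
import cv2
im=cv2.imread('pics/side0.png')
a=cv2.resize(im[180:345,225:365],None,fx=4,fy=4,interpolation=cv2.INTER_CUBIC)
cv2.imwrite('pics/c1.png',cv2.resize(im[180:350,225:365],None,fx=3.5,fy=3.5,interpolation=cv2.INTER_CUBIC))
cv2.imwrite('pics/c2.png',cv2.resize(im[130:185,270:350],None,fx=8,fy=8,interpolation=cv2.INTER_CUBIC))
from h import *
for nm,uv,z in [('bin TL',(270,200),.07),('bin TR',(330,206),.07),('scoop',(312,160),0.015),('grip',(294,148),.06),('stand',(288,300),.06),('cup',(288,262),0),('stamp',(341,242),0),('red',(258,234),0),('blue',(260,217),0)]:
    print(nm,onz('side',uv,z).round(3))
```

```text
bin TL [[ 0.574 -0.022  0.07 ]]
bin TR [[ 0.404 -0.011  0.07 ]]
scoop [[ 0.477 -0.341  0.015]]
grip [[ 0.54 -0.34  0.06]]
stand [[0.482 0.325 0.06 ]]
cup [[0.503 0.149 0.   ]]
stamp [[0.368 0.057 0.   ]]
red [[0.601 0.048 0.   ]]
blue [[ 0.608 -0.028  0.   ]]
```

View pics/c1.png

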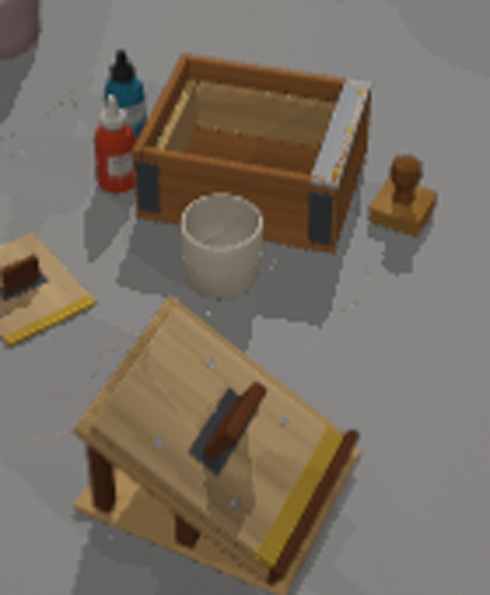

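View pics/c2.png

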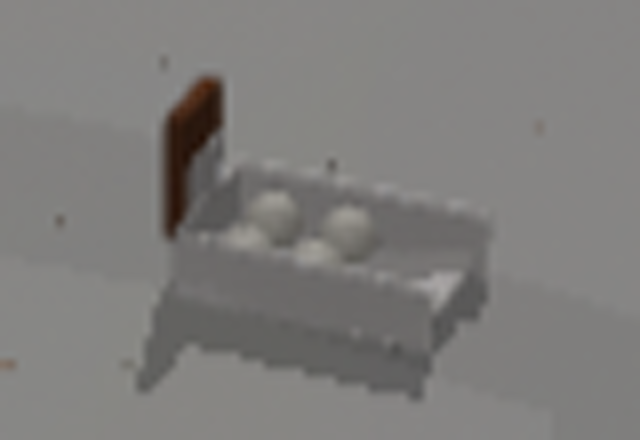

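Run:
```python
from h import *
s=get_state(); print(Rtool(s).round(3)); print(campose('wrist').round(3))
# side-camera rough frames (pixel coords from crop1: /3.5+offset)
f=lambda x,y:(225+x/3.5,180+y/3.5)
for nm,uv,z in [('binBL far',f(184,56),.07),('bin far R',f(370,83),.07),('bin near L',f(136,150),.07),('near R',f(338,187),.07),
 ('brass lowL',f(348,440),.025),('brass nearL',f(266,555),.025),('grip top a',f(262,388),.09),('grip top b',f(222,440),.09),('stand UL',f(170,300),.09),('stand UR',f(78,430),.09),('cuptop',f(222,220),.058)]:
    print(nm,onz('side',uv,z).round(3))
g=lambda x,y:(270+x/8,130+y/8)
for nm,uv,z in [('grip a',g(168,112),.08),('grip b',g(212,78),.08),('wall nearR',g(435,290),.032),('farR',g(490,215),.032),('nearL',g(178,240),.032)]:
    print(nm,onz('side',uv,z).round(3))
```

```text
[[-0.     0.228  0.974]
 [-0.002  0.974 -0.228]
 [-1.    -0.002 -0.   ]]
[[ 0.227  0.924  0.308  0.074]
 [ 0.974 -0.215 -0.073  0.676]
 [-0.001  0.316 -0.949  0.385]
 [ 0.     0.     0.     1.   ]]
binBL far [[ 0.555 -0.043  0.07 ]]
bin far R [[ 0.403 -0.022  0.07 ]]
bin near L [[0.575 0.08  0.07 ]]
near R [[0.421 0.107 0.07 ]]
brass lowL [[0.401 0.303 0.025]]
brass nearL [[0.446 0.397 0.025]]
grip top a [[0.456 0.321 0.09 ]]
grip top b [[0.476 0.364 0.09 ]]
stand UL [[0.523 0.253 0.09 ]]
stand UR [[0.562 0.367 0.09 ]]
cuptop [[0.503 0.138 0.058]]
grip a [[ 0.549 -0.331  0.08 ]]
grip b [[ 0.533 -0.363  0.08 ]]
wall nearR [[ 0.431 -0.277  0.032]]
farR [[ 0.411 -0.34   0.032]]
nearL [[ 0.542 -0.306  0.032]]
```

>>> step_arm([
  [[0, 0, -8, 0.01, -0.02, 0.07, 1], [0, 0, -16, 0.04, -0.05, 0.07, 1], [0, 0, -24, 0.07, -0.08, 0.07, 1], [0, 0, -32, 0.1, -0.11, 0.07, 1], [0, 0, -40, 0.13, -0.14, 0.07, 1], [0, 0, -48, 0.16, -0.17, 0.07, 1], [0, 0, -56, 0.19, -0.2, 0.07, 1], [0, 0, -64, 0.22, -0.23, 0.07, 1], [0, 0, -72, 0.25, -0.26, 0.07, 1], [0, 0, -80, 0.28, -0.28, 0.07, 1], [0, 0, -88, 0.31, -0.3, 0.07, 1], [0, 0, -95, 0.32, -0.3, 0.07, 1]],
])

```text
time: 1.35
position: [0.4761, 0.3545, 0.3083]
tool_rot: [37.1, 89.9, -71.6]
force: [-0.1, 0.2, 0.5]
finger_gap: 0.0883
```

Run:
```python
from h import *
s=get_state(); print(s['time'],s['position'],s['joint_pos'].round(1));print(Rtool(s).round(3)); snap('wrist','w1.png'); print(s['dq'].round(2)); np.save('w1T.npy',campose('wrist',s))
```

```text
1.35 [0.47611757 0.35447619 0.30833407] [34.3  4.3 97.1 -0.1 78.6 53. ]
[[ 0.     0.947 -0.32 ]
 [-0.001 -0.32  -0.947]
 [-1.     0.001  0.001]]
[-3.24  8.77 -9.26  2.12  0.81 65.08]
```

View pics/w1.png

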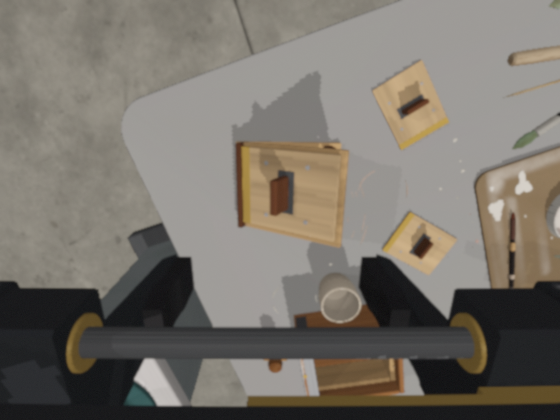

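Run:
```python
from h import *
snapshot('wrist');snapshot('wrist');snapshot('wrist')
s=get_state(); print(s['time'],s['position']); im=snap('wrist','w2.png'); print(s['dq'].round(2)); T=campose('wrist',s);np.save('w2T.npy',T)
cv2.imwrite('pics/w2c.png',cv2.cvtColor(cv2.resize(im[120:260,200:370],None,fx=4.5,fy=4.2,interpolation=cv2.INTER_CUBIC),cv2.COLOR_RGB2BGR))
cv2.imwrite('pics/w2d.png',cv2.cvtColor(cv2.resize(im[260:410,230:430],None,fx=4,fy=4,interpolation=cv2.INTER_CUBIC),cv2.COLOR_RGB2BGR))
```

```text
1.55 [0.47336994 0.35714705 0.30823135]
[ 0.97 -0.48  0.34 -0.08  0.11  0.07]
```

View pics/w2c.png

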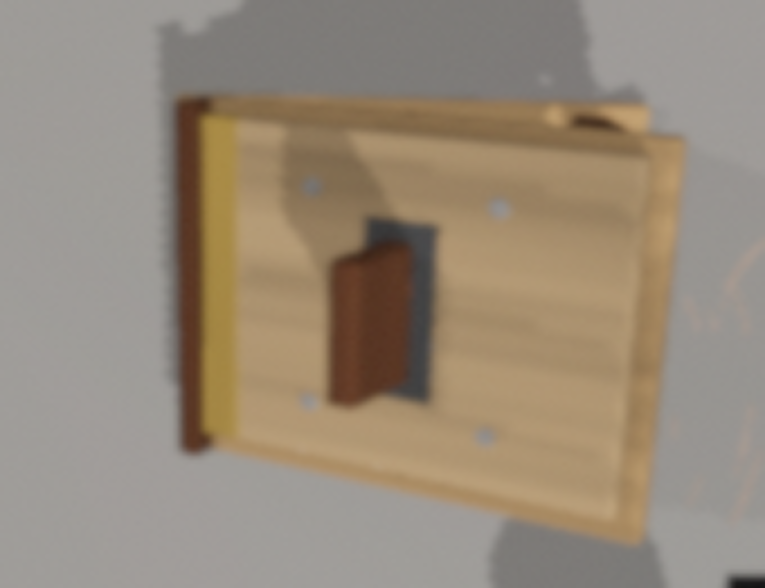

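View pics/w2d.png

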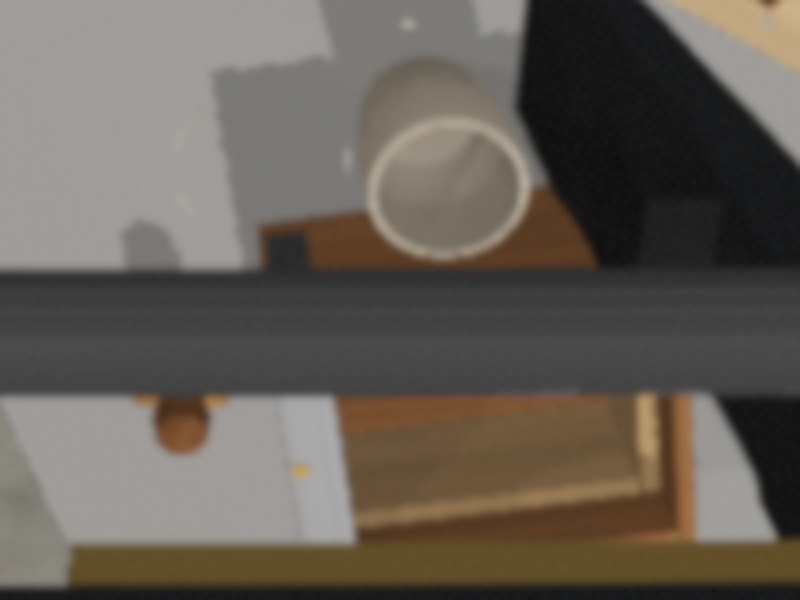

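>>> step_arm([
  [[0, 0, 2, 0, -0.03, 0.02, 1], [0, 0, 4, 0, -0.08, 0.02, 1], [0, 0, 6, 0.0, -0.13, 0.02, 1], [0, 0, 8, 0, -0.18, 0.02, 1], [0, 0, 9, 0, -0.22, 0.02, 1], [0, 0, 9, 0, -0.25, 0.02, 1], [0, 0, 9, 0, -0.26, 0.02, 1], [0, 0, 9, 0, -0.26, 0.02, 1], [0, 0, 9, 0, -0.26, 0.02, 1]],
])

```text
time: 2.5
position: [0.4736, 0.0984, 0.3288]
tool_rot: [-175.2, 89.9, 85.7]
force: [-0.6, -0.2, -0.2]
finger_gap: 0.0879
```

Run:
```python
from h import *
s=get_state(); print(s['time'],s['position'],s['joint_pos'].round(1)); im=snap('wrist','w3.png'); print(s['dq'].round(2)); T=campose('wrist',s);np.save('w3T.npy',T)
# cover PnP from w2
T2=np.load('w2T.npy');c=calibration('wrist');K=c['camera_matrix'];D=np.array([c['k1'],0,0,0])
px=np.array([(203,114),(203,437),(645,153),(614,518)])/[4.5,4.2]+[200,120]
ob=np.array([(-.07,.055,.006),(-.07,-.055,.006),(.07,.055,.006),(.07,-.055,.006)])
ok,rv,tv=cv2.solvePnP(ob,px,K,D)
print('res',(cv2.projectPoints(ob,rv,tv,K,D)[0][:,0]-px).round(1).tolist())
R=T2[:3,:3]@cv2.Rodrigues(rv)[0]; t=T2[:3,:3]@tv[:,0]+T2[:3,3]
print('cover',t.round(4),R.round(3).tolist(), 'yaw',np.degrees(np.arctan2(-R[0,1],R[1,1])),'tilt',np.degrees(np.arccos(R[2,2])))
for z in [.085,.09]: print(onz('wrist',np.array([(330,260),(390,245),(335,403),(355,403)])/[4.5,4.2]+[200,120],z,T2).round(4).tolist())
```

```text
2.5 [0.47355632 0.09844921 0.32876524] [ 8.800e+00 -8.600e+00  1.075e+02  1.000e-01  8.110e+01  1.780e+01]
[ 0.73  0.45 -0.17 -0.09  0.05  0.08]
res [[-0.2, 0.7], [0.1, -0.5], [0.4, -0.4], [-0.3, 0.2]]
cover [0.4841 0.3265 0.0513] [[0.825, 0.332, -0.457], [-0.276, 0.943, 0.187], [0.493, -0.029, 0.869]] yaw -19.400453351932196 tilt 29.62324533792725
[[0.4694, 0.3553, 0.085], [0.486, 0.3545, 0.085], [0.4571, 0.3134, 0.085], [0.4624, 0.3117, 0.085]]
[[0.4698, 0.3564, 0.09], [0.4862, 0.3556, 0.09], [0.4577, 0.315, 0.09], [0.4629, 0.3133, 0.09]]
```

View pics/w3.png

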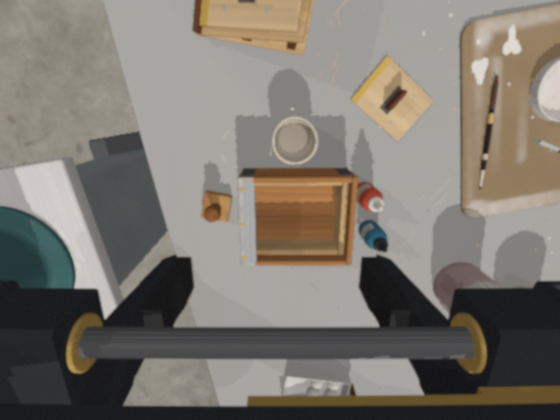

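Run:
```python
import cv2
im=cv2.imread('pics/w3.png')
cv2.imwrite('pics/w3c.png',cv2.resize(im[155:275,225:395],None,fx=4.5,fy=4.5,interpolation=cv2.INTER_CUBIC))
```

```text
(no output)
```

View pics/w3c.png

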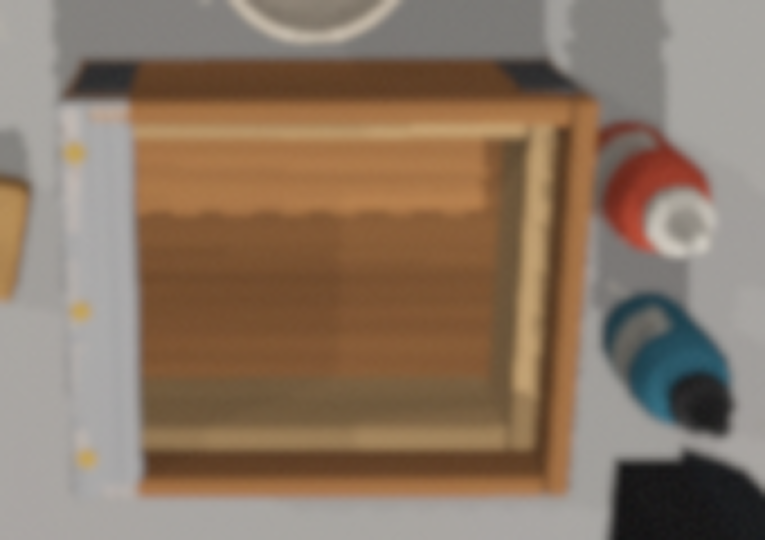

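>>> step_arm([
  [[0, 0, -2, 0, -0.03, 0, 1], [0, 0, -4, 0.01, -0.08, 0, 1], [0, 0, -6, 0.02, -0.13, 0, 1], [0, 0, -6, 0.03, -0.18, 0, 1], [0, 0, -6, 0.03, -0.23, 0, 1], [0, 0, -6, 0.03, -0.28, -0.03, 1], [0, 0, -6, 0.03, -0.32, -0.06, 1], [0, 0, -6, 0.03, -0.35, -0.07, 1], [0, 0, -6, 0.03, -0.35, -0.07, 1], [0, 0, -6, 0.03, -0.35, -0.07, 1]],
])

```text
time: 3.55
position: [0.5041, -0.252, 0.2577]
tool_rot: [-123.0, 89.9, 131.8]
force: [0.8, -0.1, -0.5]
finger_gap: 0.0886
```

Run:
```python
from h import *
s=get_state(); print(s['time'],s['position'],s['joint_pos'].round(1)); im=snap('wrist','w4.png'); print(s['dq'].round(2)); T=campose('wrist',s);np.save('w4T.npy',T)
```

```text
3.55 [ 0.5040961  -0.25198864  0.25765246] [-29.1   2.5 104.3   0.   73.3 -14. ]
[ 1.61 -1.74 -0.68  0.11  0.23  0.1 ]
```

View pics/w4.png

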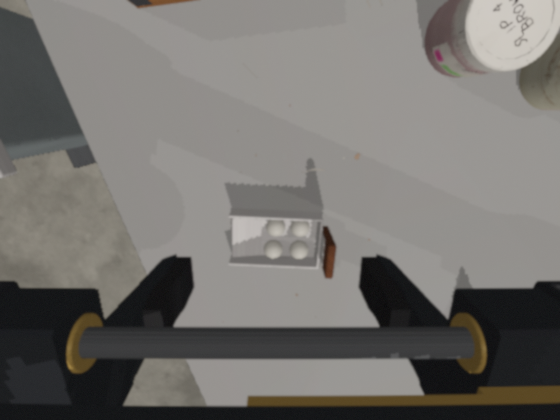

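Run:
```python
from h import *
im=cv2.imread('pics/w4.png')
cv2.imwrite('pics/w4c.png',cv2.resize(im[195:290,215:350],None,fx=5.8,fy=5.8,interpolation=cv2.INTER_CUBIC))
T=np.load('w3T.npy')
px=np.array([(65,102),(598,98),(566,492),(76,492)])/4.5+[225,155]
P=onz('wrist',px,.07,T); print(P.round(4).tolist(), P.mean(0))
d=[P[1]-P[0],P[2]-P[3],P[0]-P[3],P[1]-P[2]]
for v in d: print(np.linalg.norm(v[:2]).round(4),np.degrees(np.arctan2(v[1],v[0])).round(2))
# pocket walls: lip inner edge , bottles
print('lipedge',onz('wrist',np.array([(133,102),(143,488)])/4.5+[225,155],.07,T).round(4).tolist())
```

```text
[[0.4254, 0.1009, 0.07], [0.5801, 0.0775, 0.07], [0.5601, -0.0501, 0.07], [0.4041, -0.0252, 0.07]] [0.49241745 0.02577482 0.07      ]
0.1565 -8.61
0.158 -9.09
0.1279 80.41
0.1292 81.1
lipedge [[0.4451, 0.0978, 0.07], [0.4257, -0.0272, 0.07]]
```

View pics/w4c.png

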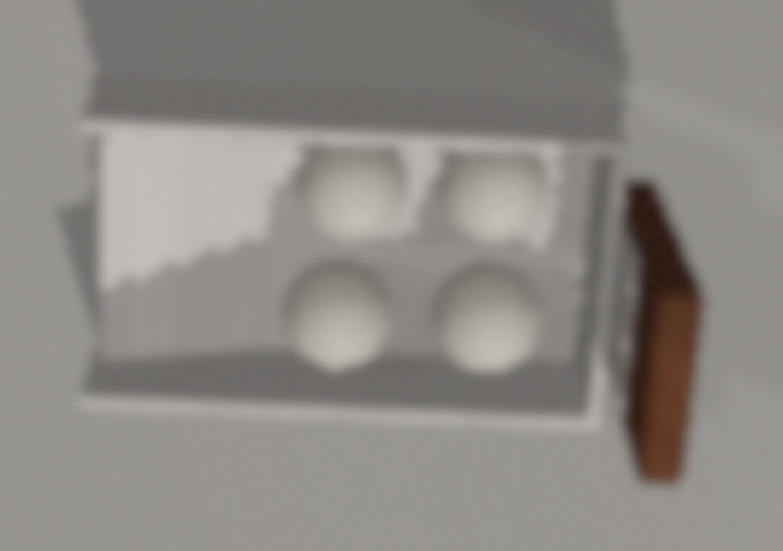

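Run:
```python
from h import *
T=np.load('w4T.npy')
q=lambda l,z: onz('wrist',np.array(l)/5.8+[215,195],z,T)
g=q([(665,290),(698,293),(680,480),(640,478)],.08); print(g.round(4).tolist(),g.mean(0))
ang=lambda v:np.degrees(np.arctan2(v[1],v[0])).round(2)
print(ang(g[0]-g[3]),ang(g[1]-g[2]))
w=q([(82,405),(600,424),(82,125),(622,142)],.032); print(w.round(4).tolist(), ang(w[1]-w[0]),ang(w[3]-w[2]),ang(w[3]-w[1]),np.linalg.norm(w[1]-w[0]),np.linalg.norm(w[3]-w[1]))
s=get_state(); print(s['position'],ang(Rtool(s)[:,1]))
```

```text
[[0.5458, -0.3308, 0.08], [0.5519, -0.3331, 0.08], [0.5399, -0.3729, 0.08], [0.5322, -0.3704, 0.08]] [ 0.54242549 -0.3517956   0.08      ]
71.04 73.29
[[0.4133, -0.3477, 0.032], [0.5271, -0.3834, 0.032], [0.4342, -0.2827, 0.032], [0.5469, -0.3172, 0.032]] -17.43 -17.01 73.35 0.11935199975012303 0.06914204739872876
[ 0.50453399 -0.25154978  0.25863243] -15.1
```

>>> step_arm([
  [[0, 0, -1, 0.02, -0.04, 0, 1], [0, 0, -2, 0.038, -0.08, -0.02, 1], [0, 0, -2.1, 0.038, -0.1, -0.06, 1], [0, 0, -2.1, 0.038, -0.1, -0.1, 1], [0, 0, -2.1, 0.038, -0.1, -0.13, 1], [0, 0, -2.1, 0.038, -0.1, -0.15, 1], [0, 0, -2.1, 0.038, -0.1, -0.175, 0.3], [0, 0, -2.1, 0.038, -0.1, -0.195, 0.3], [0, 0, -2.1, 0.038, -0.1, -0.21, 0.2], [0, 0, -2.1, 0.038, -0.1, -0.214, 0.1], [0, 0, -2.1, 0.038, -0.1, -0.214, 0], [0, 0, -2.1, 0.038, -0.1, -0.214, 0]],
], grip_force=40)

```text
time: 4.8
position: [0.5429, -0.3529, 0.0462]
tool_rot: [73.9, 89.9, -33.3]
force: [-1.2, 0.5, 0.2]
finger_gap: 0.0442
```

Run:
```python
from h import *
s=get_state(); print(s['time'],s['position'],s['force'],s['finger_gap']); im=snap('wrist','w5.png');snap('side','s5.png')
```

```text
4.8 [ 0.54293539 -0.35294636  0.04615542] [-1.16803656  0.46450344  0.22194798] 0.044183048330647325
```

View pics/w5.png

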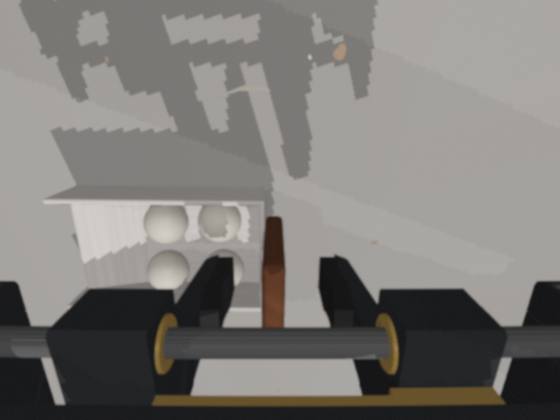

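>>> step_arm([
  [[0, 0, 0, 0, 0, 0, -0.4], [0, 0, 0, 0, 0, 0, -0.7], [0, 0, 0, 0, 0, 0, -1], [0, 0, 0, 0, 0, 0, -1], [0, 0, 0, 0, 0, 0, -1], [0, 0, 0, 0, 0, 0, -1]],
], grip_force=40)

```text
time: 5.5
position: [0.5416, -0.3527, 0.0448]
tool_rot: [-109.8, 90.0, 142.9]
force: [0.7, 0.6, 1.3]
finger_gap: 0.0095
```

Run:
```python
from h import *
s=get_state(); print(s['time'],s['position'],s['force'],s['finger_gap'],s['joint_pos'].round(1))
yb=np.radians(-8.9)
# pour plan: scoop_mouth target in world; TCP relative to scoop origin (57,0,z) 
tcp=np.array([.057,0,.046]); mouth=np.array([-.067,0,.013])
bc=np.array([.4924,.0258,0]);Rb=Rn.from_euler('z',yb).as_matrix()
for th,mx,mz in [(-6,.03,.13),(10,.03,.10),(20,.03,.095),(30,.03,.09),(45,.03,.09)]:
    Rs=Rb@Rn.from_euler('y',-th,degrees=True).as_matrix()
    print(th,(bc+Rb@np.array([mx,0,mz])+Rs@(tcp-mouth)).round(4))
print('turn axis',Rb@[0,1,0])
```

```text
5.5 [ 0.54164962 -0.35271777  0.04475917] [0.73417582 0.60160024 1.31690932] 0.009485326448430248 [-35.3  22.2 104.6   0.   53.2 -18. ]
-6 [0.6473 0.0015 0.1499]
10 [0.637  0.0032 0.154 ]
20 [0.626  0.0049 0.1684]
30 [0.6118 0.0071 0.1806]
45 [0.5856 0.0112 0.201 ]
turn axis [0.15471039 0.98795987 0.        ]
```

Run:
```python
from h import *
R0=Rn.from_euler('z',-17.3,degrees=True)
for y,th in [(-17.3,-6),(-15,-6),(-12,-6),(-9,-6)]:
    print(y,th,((Rn.from_euler('z',y,degrees=True)*Rn.from_euler('y',-th,degrees=True))*R0.inv()).as_rotvec(degrees=True).round(2))
```

```text
-17.3 -6 [1.78 5.73 0.  ]
-15 -6 [1.67 5.76 2.3 ]
-12 -6 [1.52 5.81 5.3 ]
-9 -6 [1.37 5.85 8.29]
```

>>> step_arm([
  [[0, 0, 0, 0, 0, 0.005, -1], [0, 0, 0, 0, 0, 0.015, -1], [0.3, 1, 0, 0, 0, 0.03, -1], [0.6, 2, 0, 0, 0, 0.045, -1], [1, 3.2, 0, 0, 0, 0.06, -1], [1.4, 4.5, 0, 0, 0, 0.07, -1], [1.8, 5.7, 0, 0, 0, 0.075, -1], [1.8, 5.7, 0, 0, 0, 0.075, -1]],
])

```text
time: 6.3
position: [0.543, -0.3534, 0.1214]
tool_rot: [-89.8, 84.2, 163.0]
force: [0.7, -0.0, -3.7]
finger_gap: 0.0101
```

Run:
```python
from h import *
s=get_state(); print(s['time'],s['position'],s['force'],s['moment'],s['finger_gap']); im=snap('side','s6.png')
cv2.imwrite('pics/s6c.png',cv2.cvtColor(cv2.resize(im[80:220,220:390],None,fx=4,fy=4),cv2.COLOR_RGB2BGR)); snap('wrist','w6.png')
```

```text
6.3 [ 0.5430461  -0.35343514  0.12137863] [ 0.74696198 -0.04238075 -3.6914254 ] [-0.15121364 -0.14064473 -0.03322752] 0.010072429548569368
```

View pics/s6c.png

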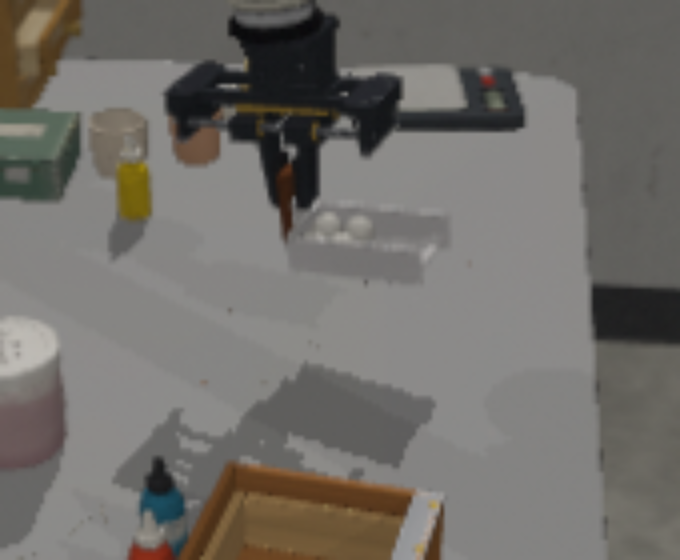

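View pics/w6.png

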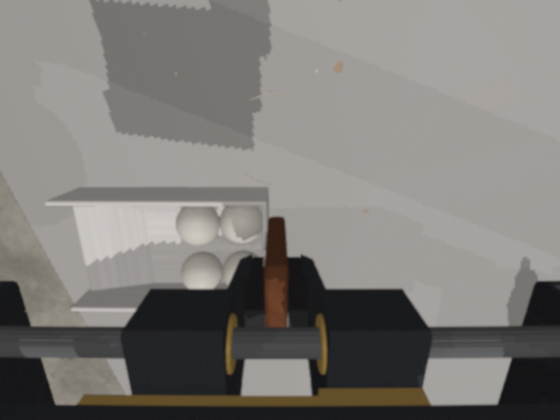

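>>> step_arm([
  [[0, 0, 0.3, 0.003, 0.008, 0.008, -1], [0, 0, 1, 0.01, 0.03, 0.02, -1], [0, 0, 2, 0.02, 0.065, 0.032, -1], [0, 0, 3, 0.032, 0.105, 0.042, -1], [0, 0, 4, 0.045, 0.147, 0.047, -1], [0, 0, 5, 0.058, 0.19, 0.047, -1], [0, 0, 6, 0.07, 0.233, 0.047, -1], [0, 0, 7, 0.082, 0.275, 0.047, -1], [0, 0, 7.6, 0.092, 0.31, 0.047, -1], [0, 0, 8.1, 0.1, 0.338, 0.047, -1], [0, 0, 8.3, 0.103, 0.351, 0.047, -1], [0, 0, 8.3, 0.104, 0.355, 0.047, -1]],
])

```text
time: 7.6
position: [0.6455, 0.0038, 0.1667]
tool_rot: [-90.2, 84.0, 171.0]
force: [-0.8, -0.9, -2.1]
finger_gap: 0.0099
```

Run:
```python
from h import *
snapshot('wrist')
s=get_state(); print(s['time'],s['position'],s['force'],s['joint_pos'].round(1),s['finger_gap']); im=snap('side','s7.png')
cv2.imwrite('pics/s7c.png',cv2.cvtColor(cv2.resize(im[100:280,210:390],None,fx=3.3,fy=3.3),cv2.COLOR_RGB2BGR)); T=campose('wrist',s);np.save('w7T.npy',T);snap('wrist','w7.png')
R=Rtool(s); print(R.round(3).tolist())
```

```text
7.65 [0.64552252 0.00318854 0.16664665] [-0.23780301  0.88623971 -2.82058768] [-2.3 18.6 95.4  0.7 71.9  6.3] 0.009401136679373664
[[-0.103, 0.983, -0.155], [0.016, -0.154, -0.988], [-0.995, -0.104, -0.0]]
```

View pics/s7c.png

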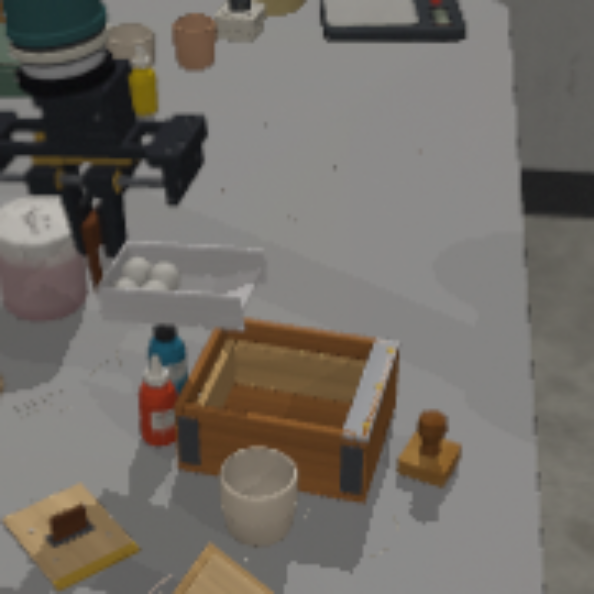

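View pics/w7.png

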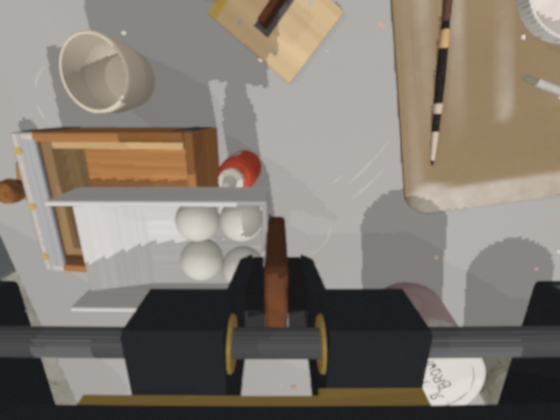

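Run:
```python
from h import *
s=get_state(); R=Rtool(s); p=s['position']
# scoop frame: x=tool y, z=-tool x, y = z cross x = -tool z
S=np.c_[R[:,1],-R[:,2],-R[:,0]]; o=p-S@[.057,0,.0455]
P=[o+S@np.array(v) for v in [(-.067,-.035,.013),(-.067,.035,.013),(-.067,0,.013),(-.067,.035,.032),(-.067,-.035,.032),(.0,.035,.032)]]
yb=np.radians(-8.9);Rb=Rn.from_euler('z',yb).as_matrix();bc=np.array([.4924,.0258,0])
B=[bc+Rb@np.array(v) for v in [(-.08,.0655,.07),(.08,.0655,.07),(.08,-.0655,.07),(-.08,-.0655,.07)]]
print('mouth in bin',(Rb.T@(P[2]-bc)).round(4))
for n,f,T in [('wrist','w7.png',np.load('w7T.npy')),('side','s7.png',None)]:
    im=cv2.imread('pics/'+f)
    for q in proj(n,P,T): cv2.circle(im,tuple(int(v) for v in q),2,(0,0,255),-1)
    for q in proj(n,B,T): cv2.circle(im,tuple(int(v) for v in q),2,(255,0,255),-1)
    if n=='side': im=cv2.resize(im[130:280,210:390],None,fx=4,fy=4)
    cv2.imwrite('pics/o_'+f,im)
```

```text
mouth in bin [ 0.0282 -0.0004  0.1473]
```

View pics/o_w7.png

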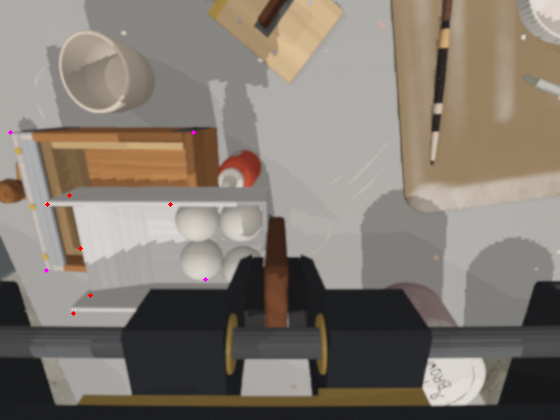

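View pics/o_s7.png

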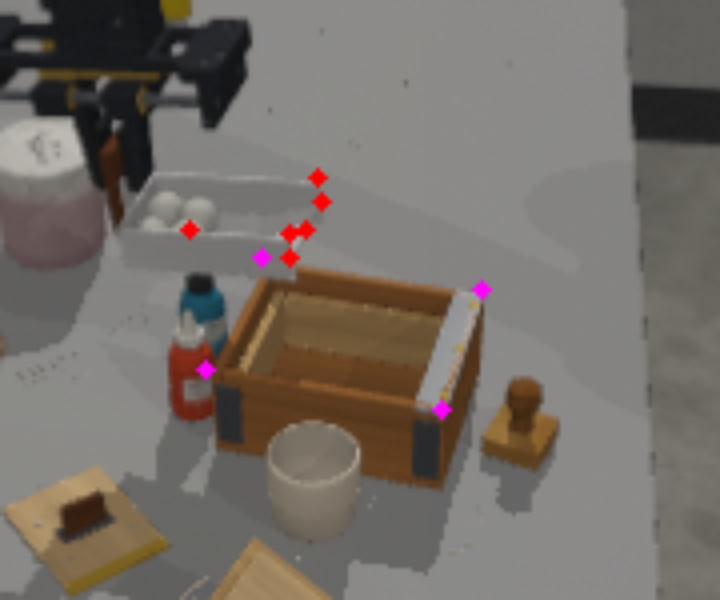

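>>> step_arm([
  [[-0.3, -2, 0, -0.001, 0, 0, -1], [-0.8, -5, 0, -0.003, 0, -0.001, -1], [-1.4, -9, 0, -0.005, 0, -0.002, -1], [-1.9, -12, 0, -0.007, 0, -0.003, -1], [-2.3, -14.5, 0, -0.008, 0, -0.004, -1], [-2.5, -16, 0, -0.009, 0, -0.004, -1], [-2.7, -17, 0, -0.01, 0, -0.004, -1], [-2.8, -18, 0, -0.011, 0, -0.004, -1], [-2.8, -18, 0, -0.011, 0, -0.004, -1]],
])

```text
time: 8.65
position: [0.6341, 0.0014, 0.1626]
tool_rot: [90.2, 77.8, -8.8]
force: [0.3, 0.3, -3.3]
finger_gap: 0.0098
```

Run:
```python
from h import *
s=get_state(); print(s['time'],s['position'],s['joint_pos'].round(1),s['force']); snap('wrist','w8.png')
im=snap('side','s8.png');cv2.imwrite('pics/s8c.png',cv2.cvtColor(cv2.resize(im[110:260,210:390],None,fx=4,fy=4),cv2.COLOR_RGB2BGR))
```

```text
8.65 [0.63407269 0.00144787 0.16258469] [ -1.3   7.  110.8  -2.1  50.1   8.9] [ 0.31391212  0.31387991 -3.34114347]
```

View pics/s8c.png

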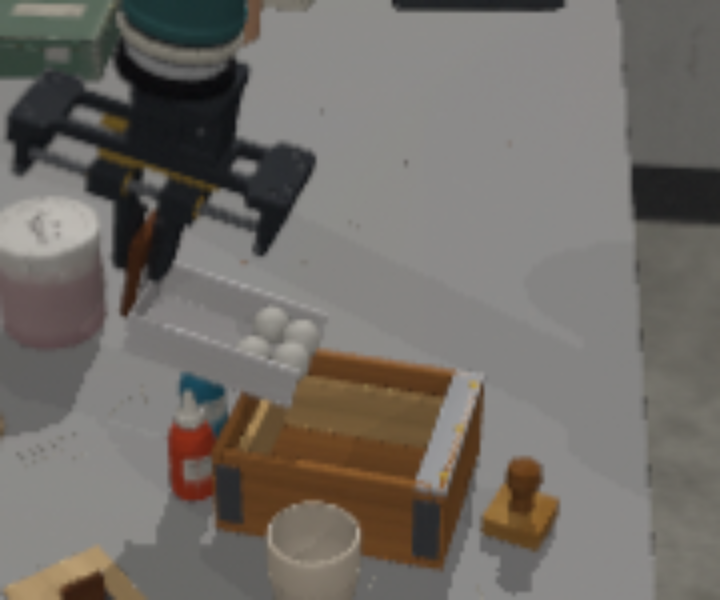

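View pics/w8.png

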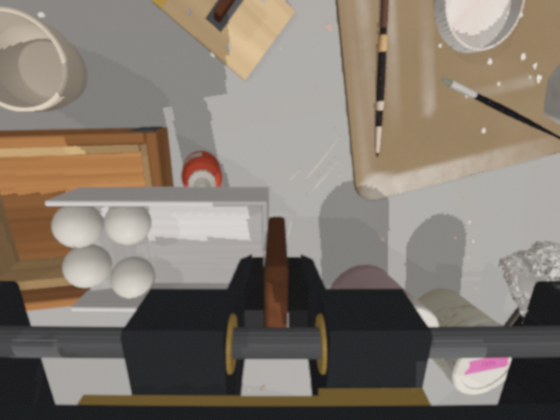

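>>> step_arm([
  [[-0.3, -2, 0, -0.002, 0.001, 0, -1], [-0.6, -4, 0, -0.004, 0.001, 0.001, -1], [-0.9, -6, 0, -0.006, 0.002, 0.001, -1], [-1.2, -8, 0, -0.008, 0.003, 0.002, -1], [-1.6, -10.5, 0, -0.011, 0.003, 0.004, -1], [-2, -13, 0, -0.015, 0.004, 0.007, -1], [-2.4, -15.5, 0, -0.019, 0.004, 0.01, -1], [-2.8, -18, 0, -0.022, 0.005, 0.013, -1], [-3.3, -21, 0, -0.027, 0.006, 0.016, -1], [-3.7, -24, 0, -0.032, 0.007, 0.019, -1], [-4.2, -27, 0, -0.038, 0.007, 0.022, -1], [-4.6, -30, 0, -0.043, 0.008, 0.026, -1]],
])

```text
time: 9.95
position: [0.5919, 0.0102, 0.1894]
tool_rot: [90.3, 47.3, -8.7]
force: [-0.3, -1.0, -0.9]
finger_gap: 0.0093
```

Run:
```python
from h import *
snapshot('wrist')
s=get_state(); print(s['time'],s['position'],s['joint_pos'].round(1),s['force'],s['finger_gap']); snap('wrist','w9.png')
im=snap('side','s9.png');cv2.imwrite('pics/s9c.png',cv2.cvtColor(cv2.resize(im[110:260,210:390],None,fx=4,fy=4),cv2.COLOR_RGB2BGR))
```

```text
10.0 [0.58995286 0.01036012 0.18785115] [  3.2 -12.  135.6 -29.7  16.4  37.8] [-1.26714417  0.28352566 -2.46770858] 0.009732596038885202
```

View pics/s9c.png

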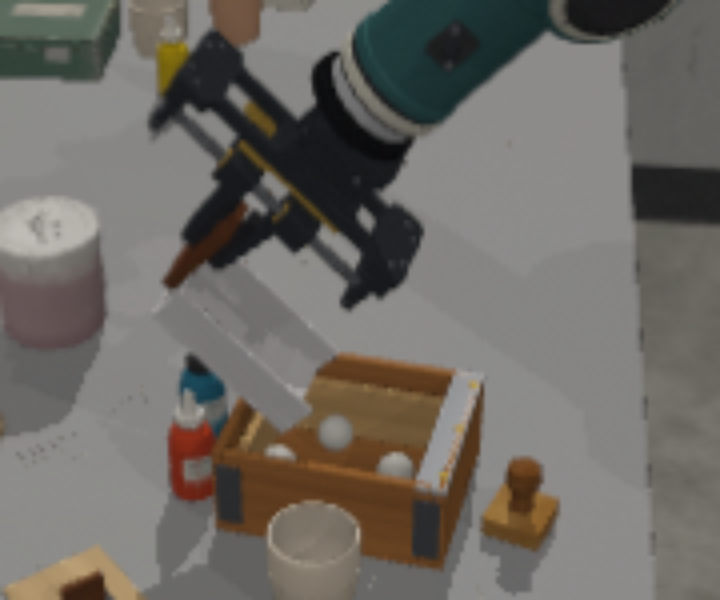

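View pics/w9.png

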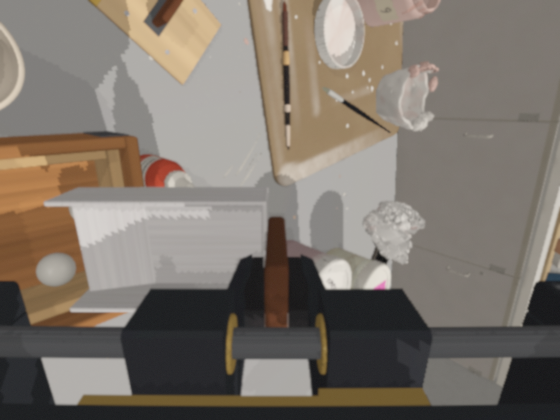

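>>> step_arm([
  [[0.6, 4, 0, 0.008, -0.001, 0.003, -1], [1.3, 8, 0, 0.015, -0.002, 0.004, -1], [2, 12, 0, 0.022, -0.003, 0.004, -1], [2.7, 17, 0, 0.029, -0.004, 0.002, -1], [3.4, 22, 0, 0.036, -0.005, 0, -1], [4.2, 27, 0, 0.042, -0.015, -0.005, -1], [5, 32, 0, 0.047, -0.04, -0.009, -1], [5.8, 37, 0, 0.05, -0.08, -0.009, -1], [6.5, 41.5, 0, 0.05, -0.12, -0.009, -1], [6.5, 41.5, 0, 0.05, -0.14, -0.009, -1], [6.5, 41.5, 0, 0.05, -0.14, -0.009, -1]],
])

```text
time: 11.2
position: [0.644, -0.1329, 0.1798]
tool_rot: [109.0, 89.3, 9.8]
force: [0.2, 1.2, -1.6]
finger_gap: 0.0099
```

Run:
```python
from h import *
s=get_state(); print(s['time'],s['position'],s['joint_pos'].round(1),s['force'],s['finger_gap']); print(Rtool(s).round(3).tolist()); snap('wrist','w10.png')
im=snap('side','s10.png');cv2.imwrite('pics/s10c.png',cv2.cvtColor(cv2.resize(im[110:260,210:390],None,fx=4,fy=4),cv2.COLOR_RGB2BGR))
R0=Rn.from_matrix(Rtool(s))
S=np.c_[[0.9548,-.2974,0],[.2974,.9548,0],[0,0,1]] # scoop frame yaw -17.3
Rt=np.c_[-S[:,2],S[:,0],-S[:,1]]
print((Rn.from_matrix(Rt)*R0.inv()).as_rotvec(degrees=True).round(2), np.array([.5416,-.3527,.046])-s['position'])
```

```text
11.2 [ 0.64397117 -0.13287455  0.17979937] [-14.   15.2  98.2   0.3  66.   -5. ] [ 0.188537    1.18354833 -1.56773815] 0.009892118441842493
[[0.012, 0.987, -0.159], [0.002, -0.159, -0.987], [-1.0, 0.011, -0.004]]
[-0.07  0.68 -8.16] [-0.10237117 -0.21982545 -0.13379937]
```

View pics/s10c.png

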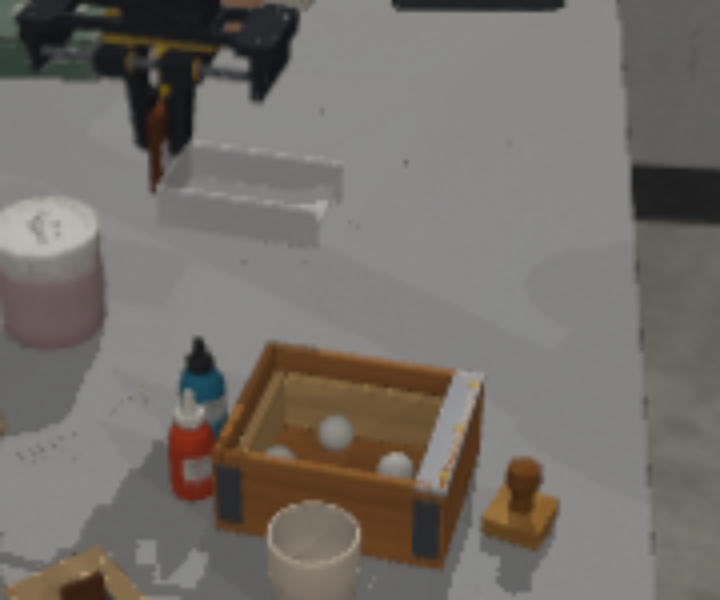

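View pics/w10.png

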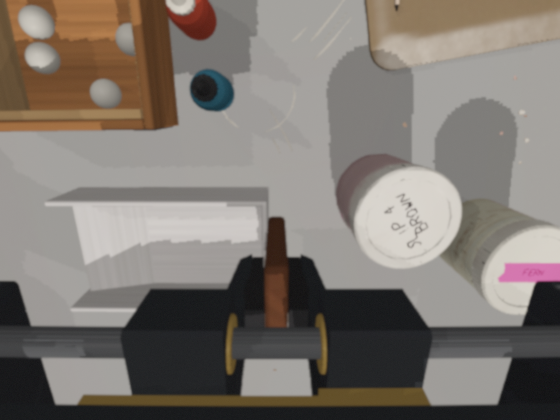

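>>> step_arm([
  [[0, 0.2, -1, -0.008, -0.02, -0.005, -1], [0, 0.5, -3, -0.025, -0.055, -0.02, -1], [0, 0.7, -5, -0.045, -0.1, -0.04, -1], [0, 0.7, -7, -0.065, -0.145, -0.06, -1], [0, 0.7, -8, -0.085, -0.185, -0.08, -1], [0, 0.7, -8.2, -0.098, -0.21, -0.1, -1], [0, 0.7, -8.2, -0.102, -0.219, -0.113, -1], [0, 0.7, -8.2, -0.102, -0.22, -0.121, -1], [0, 0.7, -8.2, -0.102, -0.22, -0.126, -1], [0, 0.7, -8.2, -0.102, -0.22, -0.129, -1], [0, 0.7, -8.2, -0.102, -0.22, -0.13, -1], [0, 0.7, -8.2, -0.102, -0.22, -0.13, -1]],
])

```text
time: 12.5
position: [0.5408, -0.349, 0.0504]
tool_rot: [-53.5, 90.0, -160.7]
force: [-0.3, -0.5, -0.7]
finger_gap: 0.0093
```

Run:
```python
from h import *
s=get_state(); print(s['time'],s['position'],s['force'],s['finger_gap']); print(Rtool(s).round(3).tolist())
im=snap('side','s11.png');cv2.imwrite('pics/s11c.png',cv2.cvtColor(cv2.resize(im[110:190,250:370],None,fx=6,fy=6),cv2.COLOR_RGB2BGR))
```

```text
12.5 [ 0.54078375 -0.34895334  0.05036842] [-0.30378966 -0.4932327  -0.66173335] 0.009266141880413012
[[-0.001, 0.956, -0.294], [-0.0, -0.294, -0.956], [-1.0, -0.001, 0.0]]
```

View pics/s11c.png

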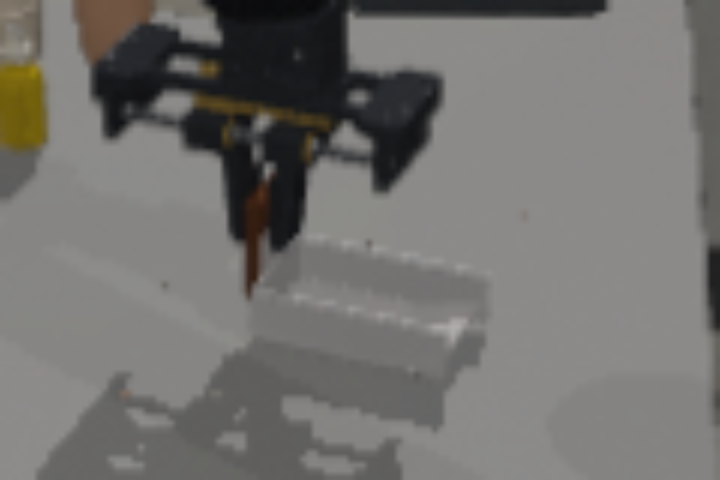

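>>> step_arm([
  [[0, 0, 0, 0, 0, -0.002, -1], [0, 0, 0, 0, 0, -0.004, -1], [0, 0, 0, 0, 0, -0.0045, -1], [0, 0, 0, 0, 0, -0.0045, -1]],
])

```text
time: 12.95
position: [0.5396, -0.3497, 0.045]
tool_rot: [-84.6, 89.9, 168.2]
force: [-0.7, -0.2, -1.7]
finger_gap: 0.0098
```

>>> step_arm([
  [[0, 0, 0, 0, 0, -0.001, -1], [0, 0, 0, 0, 0, -0.0015, -1], [0, 0, 0, 0, 0, -0.0015, -1]],
])

```text
time: 13.25
position: [0.5399, -0.3499, 0.0447]
tool_rot: [-74.8, 89.9, 178.0]
force: [-2.0, 1.4, 5.1]
finger_gap: 0.0095
```

>>> step_arm([
  [[0, 0, 0, 0, 0, 0, -0.7], [0, 0, 0, 0, 0, 0, -0.3], [0, 0, 0, 0, 0, 0, 0], [0, 0, 0, 0, 0, 0, 0], [0, 0, 0, 0, 0, 0.01, 0], [0, 0, 0, 0, 0, 0.04, 0], [0, 0, 0, 0, 0, 0.08, 0], [0, 0, 0, 0, 0, 0.12, 0], [0, 0, 0, 0, 0, 0.16, 0], [0, 0, 0, 0, 0, 0.19, 0]],
])

```text
time: 14.25
position: [0.5405, -0.3503, 0.2379]
tool_rot: [53.2, 89.9, -54.0]
force: [1.7, -0.3, 0.3]
finger_gap: 0.0439
```

Run:
```python
from h import *
s=get_state(); print(s['time'],s['position'],s['force'],s['finger_gap']);snap('wrist','w12.png')
im=snap('side','s12.png');cv2.imwrite('pics/s12c.png',cv2.cvtColor(cv2.resize(im[110:190,250:370],None,fx=6,fy=6),cv2.COLOR_RGB2BGR))
```

```text
14.25 [ 0.54049285 -0.35025982  0.23785068] [ 1.6572531  -0.25452802  0.30672744] 0.04391681110746071
```

View pics/s12c.png

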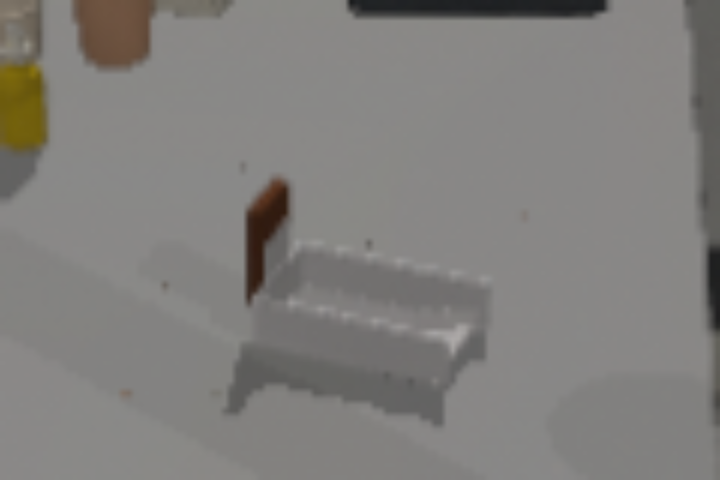

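>>> step_arm([
  [[0, 0, 1, -0.005, 0.03, 0.03, 0], [0, 0, 2, -0.01, 0.075, 0.042, 0], [0, 0, 3, -0.015, 0.12, 0.042, 0], [0, 0, 4, -0.02, 0.165, 0.042, 0], [0, 0, 5, -0.025, 0.21, 0.042, 0], [0, 0, 6, -0.03, 0.255, 0.042, 0], [0, 0, 7, -0.037, 0.3, 0.042, 0], [0, 0, 8, -0.044, 0.345, 0.042, 0], [0, 0, 8.3, -0.05, 0.385, 0.042, 0], [0, 0, 8.3, -0.05, 0.405, 0.042, 0], [0, 0, 8.3, -0.05, 0.41, 0.042, 0], [0, 0, 8.3, -0.05, 0.41, 0.042, 0]],
])

```text
time: 15.55
position: [0.4894, 0.0605, 0.2751]
tool_rot: [-68.2, 89.8, -167.0]
force: [-0.7, -0.0, -0.6]
finger_gap: 0.044
```

Run:
```python
from h import *
snapshot('side');s=get_state(); print(s['time'],s['position'],s['dq'].round(1),s['finger_gap']);im=snap('wrist','w13.png');np.save('w13T.npy',campose('wrist',s))
cv2.imwrite('pics/w13c.png',cv2.cvtColor(cv2.resize(im[100:270,180:400],None,fx=3.6,fy=3.5,interpolation=cv2.INTER_CUBIC),cv2.COLOR_RGB2BGR))
```

```text
15.6 [0.48954546 0.05977663 0.27517075] [-1.2 -0.  -0.3 -0.   0.1 -0. ] 0.04389047366964115
```

View pics/w13.png

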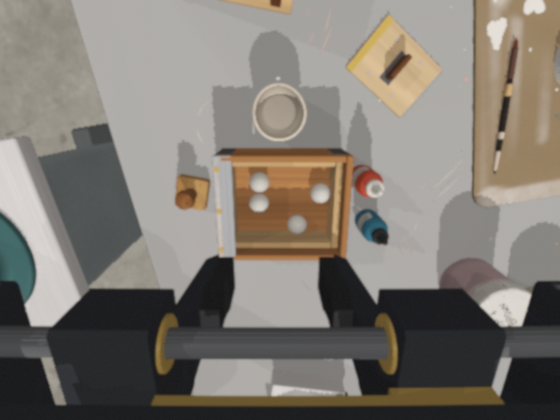

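View pics/w13c.png

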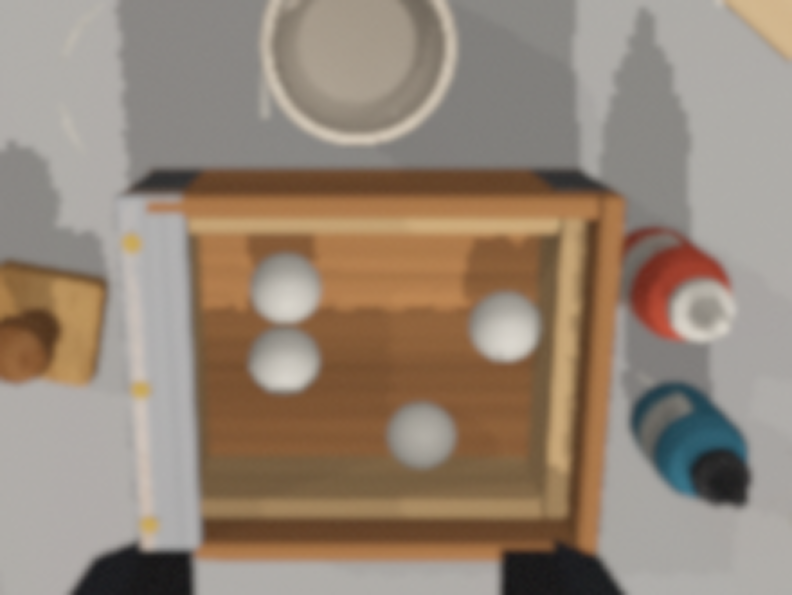

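Run:
```python
from h import *
T=np.load('w13T.npy')
px=np.array([(122,193),(624,194),(597,557),(143,552)])/[3.6,3.5]+[180,100]
P=onz('wrist',px,.07,T); print(P.round(4).tolist(), P.mean(0))
for v in [P[1]-P[0],P[2]-P[3],P[0]-P[3],P[1]-P[2]]: print(np.linalg.norm(v[:2]).round(4),np.degrees(np.arctan2(v[1],v[0])).round(2))
L=onz('wrist',np.array([(186,193),(200,550)])/[3.6,3.5]+[180,100],.07,T);print(L.round(4).tolist(),np.degrees(np.arctan2(*(L[0]-L[1])[[1,0]])))
c=calibration('wrist');K=c['camera_matrix'];D=np.array([c['k1'],0,0,0])
ob=np.array([(-.08,.0655,.07),(.08,.0655,.07),(.08,-.0655,.07),(-.08,-.0655,.07)])
ok,rv,tv=cv2.solvePnP(ob,px,K,D); print('res',(cv2.projectPoints(ob,rv,tv,K,D)[0][:,0]-px).round(1).tolist())
R=T[:3,:3]@cv2.Rodrigues(rv)[0]; t=T[:3,:3]@tv[:,0]+T[:3,3]; print(t.round(4),'rimc',(t+R@[0,0,.07]).round(4),Rn.from_matrix(R).as_euler('xyz',degrees=True).round(2))
```

```text
[[0.4254, 0.1019, 0.07], [0.5799, 0.0776, 0.07], [0.5607, -0.0502, 0.07], [0.405, -0.0241, 0.07]] [0.49277525 0.02628309 0.07      ]
0.1564 -8.95
0.1579 -9.52
0.1277 80.82
0.1293 81.47
[[0.4451, 0.0988, 0.07], [0.4248, -0.0264, 0.07]] 80.76865927828113
res [[-0.1, -0.2], [0.0, -0.0], [-0.3, 0.1], [0.4, 0.2]]
[ 0.4937  0.0232 -0.0071] rimc [0.4922 0.0241 0.0628] [-0.54 -1.32 -8.82]
```

>>> step_arm([
  [[0, 0, -1, 0.0, 0.03, 0.03, 0], [0, 0, -2, -0.002, 0.075, 0.03, 0], [0, 0, -4, -0.004, 0.12, 0.03, 0.3], [0, 0, -6, -0.006, 0.165, 0.03, 0.3], [0, 0, -8, -0.008, 0.21, 0.03, 0.3], [0, 0, -9, -0.01, 0.25, 0.03, 0.3], [0, 0, -10, -0.012, 0.28, 0.02, 0.3], [0, 0, -10.4, -0.012, 0.3, 0.01, 0.3], [0, 0, -10.4, -0.012, 0.305, 0, 0.3], [0, 0, -10.4, -0.012, 0.305, 0, 0.3], [0, 0, -10.4, -0.012, 0.305, 0, 0.3]],
])

```text
time: 16.75
position: [0.4782, 0.3636, 0.2752]
tool_rot: [-48.1, 89.8, -157.4]
force: [-0.3, 0.1, 1.6]
finger_gap: 0.0571
```

Run:
```python
from h import *
snapshot('side');s=get_state(); print(s['time'],s['position'],s['dq'].round(1),s['finger_gap']);im=snap('wrist','w14.png');np.save('w14T.npy',campose('wrist',s))
cv2.imwrite('pics/w14c.png',cv2.cvtColor(cv2.resize(im[110:280,190:370],None,fx=4,fy=3.5,interpolation=cv2.INTER_CUBIC),cv2.COLOR_RGB2BGR))
```

```text
16.8 [0.47836293 0.36376345 0.27589503] [-0.  -0.6 -0.4  0.2 -0.2  0.1] 0.057316374739087225
```

View pics/w14.png

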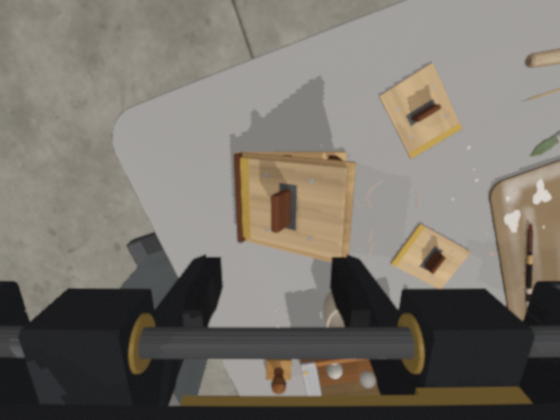

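View pics/w14c.png

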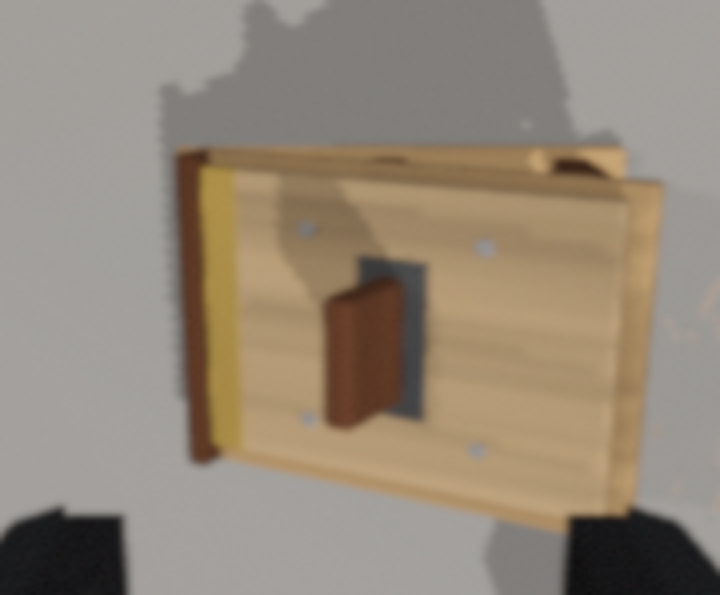

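Run:
```python
from h import *
c=calibration('wrist');K=c['camera_matrix'];D=np.array([c['k1'],0,0,0])
ob=np.array([(-.07,.055,.006),(-.07,-.055,.006),(.07,.055,.006),(.07,-.055,.006)])
ang=lambda v:np.degrees(np.arctan2(v[1],v[0])).round(2)
for f,px in [('w2T.npy',np.array([(203,114),(203,437),(645,153),(614,518)])/[4.5,4.2]+[200,120]),('w14T.npy',np.array([(203,167),(213,450),(628,197),(606,514)])/[4,3.5]+[190,110])]:
    T=np.load(f)
    ok,rv,tv=cv2.solvePnP(ob,px,K,D)
    print('res',(cv2.projectPoints(ob,rv,tv,K,D)[0][:,0]-px).round(1).tolist())
    R=T[:3,:3]@cv2.Rodrigues(rv)[0]; t=T[:3,:3]@tv[:,0]+T[:3,3]
    print('cover',t.round(4),'tilt',np.degrees(np.arccos(R[2,2])).round(2),'yaw x',ang(R[:,0]),'yaw y',ang(R[:,1])-90,'grip',(t+R@[0,0,.025]).round(4))
    # by rays with assumed geometry: low corners & high corners heights from 30deg, middle board top .052
    zc=.052+.006*np.cos(np.pi/6); 
    for dz in [0]:
        P=np.vstack([onz('wrist',px[:2],zc-.035,T),onz('wrist',px[2:],zc+.035,T)]); print(P.round(4).tolist(),P.mean(0).round(4),'y',ang(P[0]-P[1])-90,ang(P[2]-P[3])-90,'x',ang(P[2]-P[0]),ang(P[3]-P[1]),'len',np.linalg.norm(P[0]-P[1]).round(4),np.linalg.norm(P[2]-P[3]).round(4),np.linalg.norm(P[2]-P[0]).round(4))
T=np.load('w14T.npy')
q=lambda l,z: onz('wrist',np.array(l)/[4,3.5]+[190,110],z,T)
# grip top z: cover z=.04 -> .052+.04*cos30
g=q([(327,302),(355,292),(357,418),(332,424)],.052+.04*.866); print('griptop',g.round(4).tolist(),g.mean(0).round(4))
th=np.radians(30)
for y in [-19.5]:
    R=(Rn.from_euler('z',y,degrees=True)*Rn.from_euler('y',-30,degrees=True)).as_matrix(); print('origin from grip top',(g.mean(0)-R@[0,0,.04]).round(4))
```

```text
res [[-0.2, 0.7], [0.1, -0.5], [0.4, -0.4], [-0.3, 0.2]]
cover [0.4841 0.3265 0.0513] tilt 29.62 yaw x -18.47 yaw y -19.400000000000006 grip [0.4727 0.3312 0.073 ]
[[0.4427, 0.3997, 0.0222], [0.4047, 0.2939, 0.0222], [0.5564, 0.3605, 0.0922], [0.5213, 0.2565, 0.0922]] [0.4813 0.3277 0.0572] y -19.769999999999996 -18.67 x -19.02 -17.77 len 0.1125 0.1098 0.1392
res [[-0.1, 0.9], [-0.1, -0.8], [0.3, -0.5], [-0.1, 0.3]]
cover [0.4848 0.3248 0.0446] tilt 27.04 yaw x -18.43 yaw y -19.39 grip [0.4743 0.3292 0.0669]
[[0.4428, 0.3991, 0.0222], [0.4051, 0.2933, 0.0222], [0.5573, 0.3606, 0.0922], [0.523, 0.2594, 0.0922]] [0.4821 0.3281 0.0572] y -19.64 -18.72 x -18.56 -16.05 len 0.1123 0.1069 0.1396
griptop [[0.47, 0.3545, 0.0866], [0.4785, 0.355, 0.0866], [0.4648, 0.3142, 0.0866], [0.4573, 0.3146, 0.0866]] [0.4676 0.3346 0.0866]
origin from grip top [0.4865 0.3279 0.052 ]
```

>>> step_arm([
  [[-1, -3, 0, -0.005, -0.003, -0.005, 0.2], [-2.5, -7.5, 0.1, -0.012, -0.006, -0.02, 0.2], [-4, -12, 0.2, -0.02, -0.01, -0.04, 0.2], [-5.7, -16.5, 0.3, -0.028, -0.014, -0.065, 0.2], [-7.2, -21, 0.4, -0.034, -0.017, -0.09, 0.2], [-8.6, -25, 0.5, -0.038, -0.019, -0.115, 0.2], [-9.8, -28.4, 0.6, -0.04, -0.02, -0.13, 0.2], [-9.8, -28.4, 0.6, -0.04, -0.02, -0.137, 0.2], [-9.8, -28.4, 0.6, -0.04, -0.02, -0.137, 0.2]],
])

```text
time: 17.75
position: [0.4375, 0.3447, 0.1383]
tool_rot: [89.8, 60.1, -18.9]
force: [0.1, -0.1, 1.2]
finger_gap: 0.053
```

Run:
```python
from h import *
s=get_state(); R=Rtool(s);p=s['position'];print(s['time'],p,s['dq'].round(1),s['finger_gap'],s['joint_pos'].round(1));im=snap('wrist','w15.png');np.save('w15T.npy',campose('wrist',s))
Rc=(Rn.from_euler('z',-19,degrees=True)*Rn.from_euler('y',-30,degrees=True)).as_matrix()
Rt=np.c_[-Rc[:,2],Rc[:,0],-Rc[:,1]]
print('rot left',Rn.from_matrix(Rt@R.T).as_rotvec(degrees=True).round(2),'shift',(np.array([.4853,.3273,.052])+Rc@[0,0,.010]-p).round(4))
im=snap('side','s15.png');cv2.imwrite('pics/s15c.png',cv2.cvtColor(cv2.resize(im[200:370,180:390],None,fx=3.5,fy=3.5),cv2.COLOR_RGB2BGR))
```

```text
17.75 [0.43754074 0.34466181 0.13833769] [-0.8 -0.9 -2.8  0.1  0.5 -0.2] 0.05303740606016671 [ 52.3   2.8 122.6 -37.6  50.7  94.3]
rot left [ 0.06 -0.16 -0.29] shift [ 0.043  -0.0157 -0.0777]
```

View pics/w15.png

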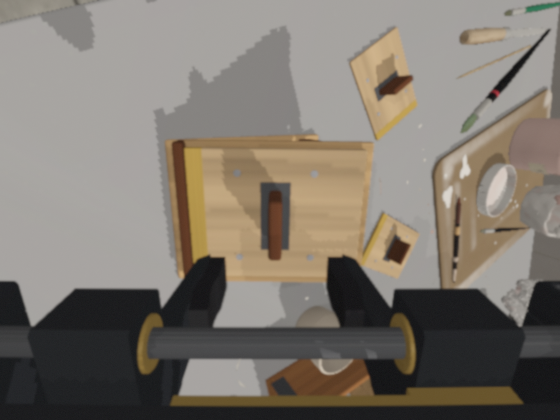

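View pics/s15c.png

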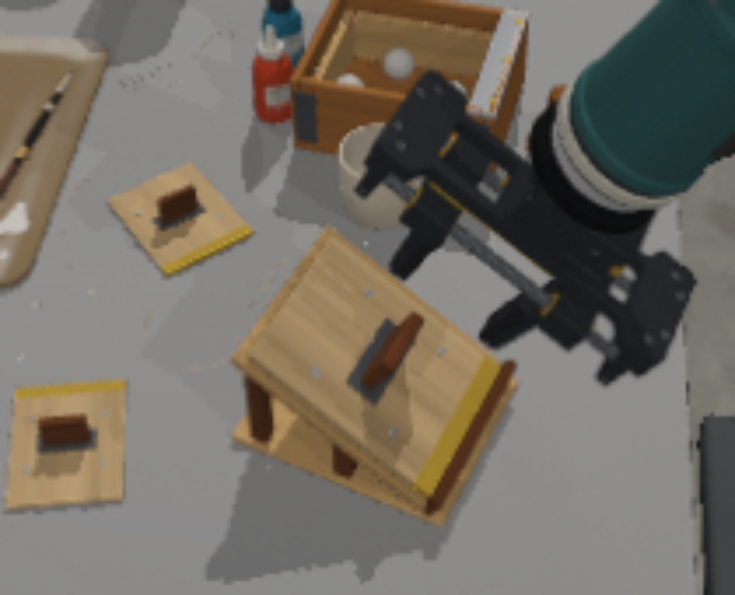

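Run:
```python
from h import *
im=cv2.imread('pics/w15.png')
cv2.imwrite('pics/w15c.png',cv2.resize(im[125:290,160:385],None,fx=3.5,fy=3.5,interpolation=cv2.INTER_CUBIC))
H=np.array(calibration('wrist')['hand_eye'])
# rays in tool frame
o,d=ray('wrist',[(270,192),(281,192),(281,258),(270,258),(186,149),(364,147),(360,276),(192,276)],H)
for dep,idx in [(.058,range(4)),(.092,range(4,8))]:
    print([(o+d[i]*((dep-o[0])/d[i,0])).round(4).tolist() for i in idx])
```

```text
[[0.058, -0.0034, -0.0286], [0.058, 0.004, -0.0286], [0.058, 0.0043, 0.021], [0.058, -0.0037, 0.021]]
[[0.092, -0.0674, -0.0532], [0.092, 0.0671, -0.0547], [0.092, 0.0735, 0.0556], [0.092, -0.0721, 0.0556]]
```

View pics/w15c.png

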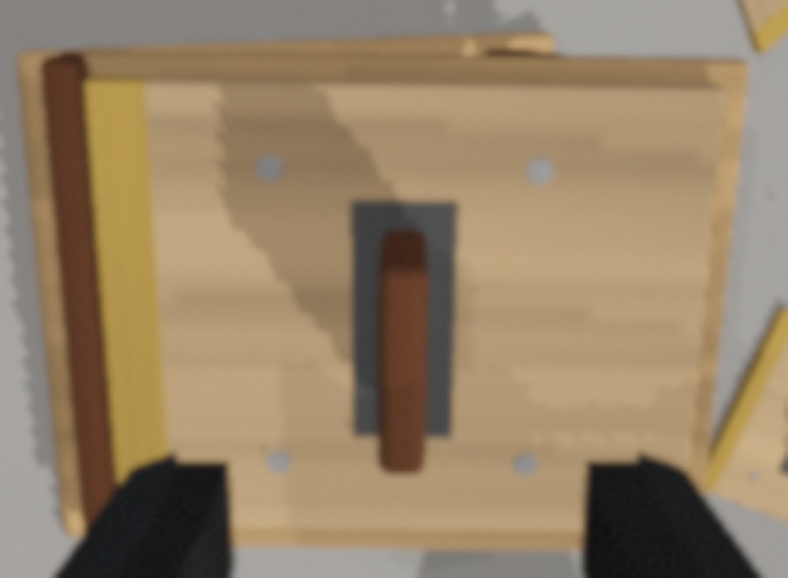

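>>> step_arm([
  [[0, 0, 0, 0.009, -0.003, -0.017, 0.2], [0, 0, 0, 0.019, -0.0065, -0.035, 0.2], [0, 0, 0, 0.028, -0.01, -0.052, 0.2], [0, 0, 0, 0.036, -0.0125, -0.066, 0], [0, 0, 0, 0.04, -0.014, -0.073, -0.2], [0, 0, 0, 0.0416, -0.0143, -0.0762, -0.2], [0, 0, 0, 0.0416, -0.0143, -0.0762, -0.3]],
])

```text
time: 18.55
position: [0.4798, 0.331, 0.0627]
tool_rot: [90.0, 60.1, -18.8]
force: [-0.3, -0.3, -0.9]
finger_gap: 0.0313
```

Run:
```python
from h import *
s=get_state(); print(s['time'],s['position'],s['force'],s['finger_gap'])
im=snap('side','s16.png');cv2.imwrite('pics/s16c.png',cv2.cvtColor(cv2.resize(im[220:350,220:370],None,fx=4.5,fy=4.5),cv2.COLOR_RGB2BGR));snap('wrist','w16.png')
```

```text
18.55 [0.47983005 0.33095689 0.06267999] [-0.34820744 -0.27062305 -0.89653189] 0.03129317169550601
```

View pics/s16c.png

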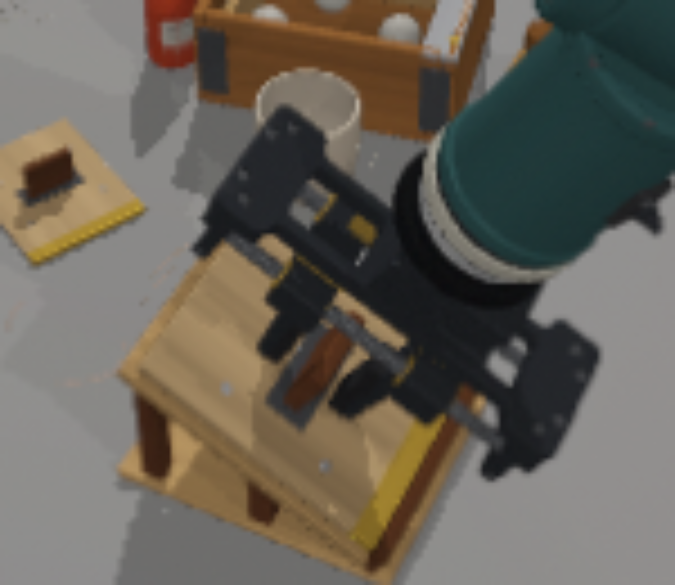

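View pics/w16.png

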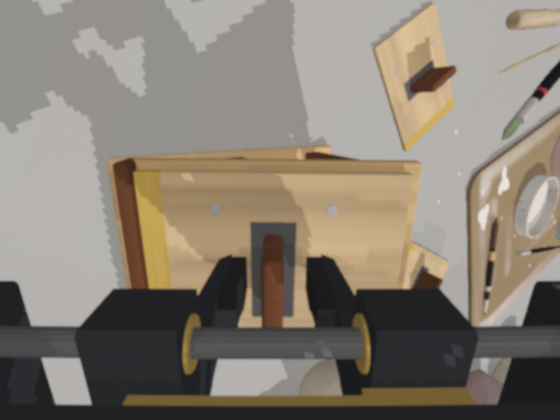

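>>> step_arm([
  [[0, 0, 0, -0.001, 0, 0, -0.6], [0, 0, 0, -0.001, 0, 0, -0.8], [0, 0, 0, -0.001, 0, 0, -1], [0, 0, 0, -0.001, 0, 0, -1], [0, 0, 0, -0.001, 0, 0, -1], [0, 0, 0, -0.001, 0, 0, -1]],
], grip_force=45)

```text
time: 19.25
position: [0.4783, 0.3314, 0.0629]
tool_rot: [90.0, 60.1, -18.7]
force: [-5.8, 0.7, 5.3]
finger_gap: 0.0096
```

>>> step_arm([
  [[0, 0, 0, -0.002, 0.001, 0.005, -1], [0, 0, 0, -0.005, 0.002, 0.015, -1], [0, 0, 0, -0.01, 0.003, 0.03, -1], [0, 0, 0, -0.015, 0.004, 0.05, -1], [0, 0, 0, -0.015, 0.004, 0.075, -1], [0, 0, 0, -0.015, 0.004, 0.1, -1], [0, 0, 0, -0.015, 0.004, 0.12, -1], [0, 0, 0, -0.015, 0.004, 0.13, -1], [0, 0, 0, -0.015, 0.004, 0.13, -1]],
])

```text
time: 20.15
position: [0.464, 0.336, 0.1952]
tool_rot: [90.4, 60.0, -18.3]
force: [-0.8, 1.4, -2.0]
finger_gap: 0.0099
```

Run:
```python
from h import *
s=get_state(); print(s['time'],s['position'],s['tool_rot'],s['force'],s['finger_gap'],s['joint_pos'].round(1))
im=snap('side','s17.png');cv2.imwrite('pics/s17c.png',cv2.cvtColor(cv2.resize(im[150:350,210:390],None,fx=3,fy=3),cv2.COLOR_RGB2BGR));snap('wrist','w17.png')
```

```text
20.15 [0.464004   0.33597145 0.19522227] [ 90.40342338  59.96367404 -18.3499376 ] [-0.82304532  1.44036482 -1.96883653] 0.009921480458101192 [ 49.3  -0.3 119.1 -34.8  54.3  87.1]
```

View pics/s17c.png

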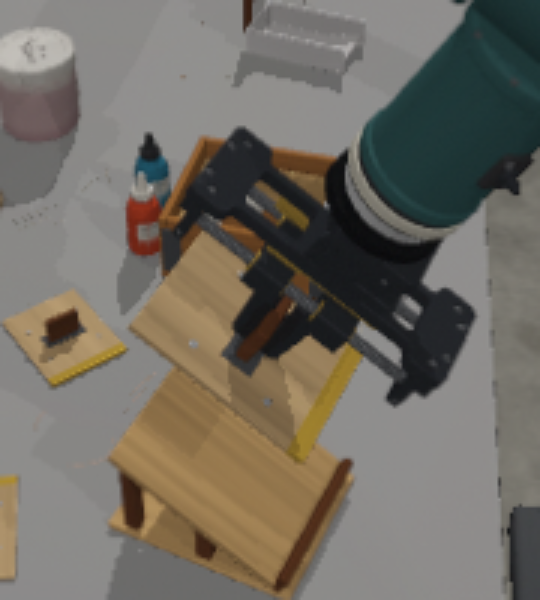

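View pics/w17.png

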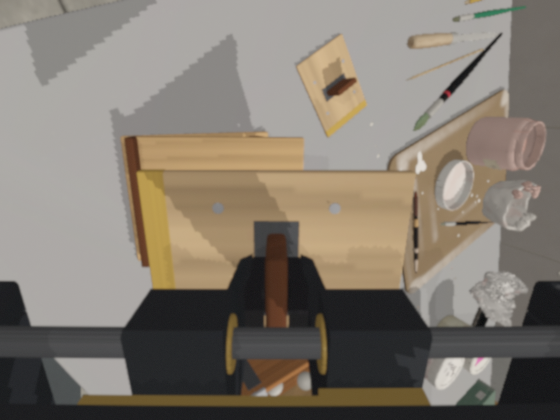

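Run:
```python
from h import *
im=cv2.imread('pics/w17.png')
cv2.imwrite('pics/w17c.png',cv2.resize(im[150:300,120:430],None,fx=2.5,fy=2.5,interpolation=cv2.INTER_CUBIC))
H=np.array(calibration('wrist')['hand_eye'])
o,d=ray('wrist',[(138,171),(413,171),(253.5,221.5),(299,221.5)],H)
for dep in [0,.003,.006,.010]:
    print(dep,[(o+d[i]*((dep-o[0])/d[i,0])).round(4).tolist() for i in range(4)])
```

```text
0 [[0.0, -0.0651, -0.0544], [0.0, 0.0659, -0.0544], [0.0, -0.0106, -0.0287], [0.0, 0.0122, -0.0288]]
0.003 [[0.003, -0.0664, -0.0538], [0.003, 0.0672, -0.0538], [0.003, -0.0108, -0.0276], [0.003, 0.0124, -0.0276]]
0.006 [[0.006, -0.0677, -0.0532], [0.006, 0.0686, -0.0532], [0.006, -0.0111, -0.0265], [0.006, 0.0126, -0.0265]]
0.01 [[0.01, -0.0695, -0.0524], [0.01, 0.0703, -0.0524], [0.01, -0.0114, -0.0251], [0.01, 0.013, -0.0251]]
```

View pics/w17c.png

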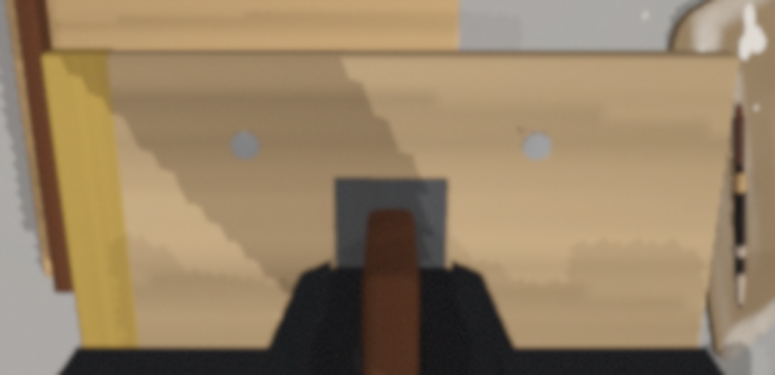

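```bash
cat >> h.py <<'E'
B=np.array([.4926,.0255,0]); YAW=-9.05; OFF=np.array([.07,.001,.012])
def coverR(yaw,th): return (Rn.from_euler('z',yaw,degrees=True)*Rn.from_euler('y',-th,degrees=True)).as_matrix()
def toolR(Rc): return np.c_[-Rc[:,2],Rc[:,0],-Rc[:,1]]
def goal(hook,th,s,B=None,YAW=None):
    g=globals(); B=g['B'] if B is None else B; YAW=g['YAW'] if YAW is None else YAW
    Rc=coverR(YAW,th); p=B+Rn.from_euler('z',YAW,degrees=True).as_matrix()@np.array(hook)+Rc@OFF
    return Rn.from_matrix(toolR(Rc)@Rtool(s).T).as_rotvec(degrees=True).round(2),(p-s['position']).round(4)
def hookof(s):
    R=Rtool(s); Rc=np.c_[R[:,1],-R[:,2],-R[:,0]]; h=s['position']-Rc@OFF
    Z=Rn.from_euler('z',YAW,degrees=True).as_matrix()
    return (Z.T@(h-B)).round(4), (Z.T@(h+Rc@[.14,0,0]-B)).round(4), Rn.from_matrix(Z.T@Rc).as_euler('xyz',degrees=True).round(2)
E
python3 - <<'E'
from h import *
s=get_state(); print(s['position'],hookof(s)); print(goal((-.045,0,.14),18,s))
E
```

```text
[0.46288378 0.33467232 0.19212215] (array([-0.1321,  0.3088,  0.1468]), array([-0.0124,  0.2885,  0.2166]), array([ -0.06, -29.91,  -9.64]))
(array([ 2.91, 11.57,  9.63]), array([ 0.0475, -0.311 , -0.0191]))
```

>>> step_arm([
  [[0.2, 0.8, 0.7, 0.002, -0.01, 0, -1], [0.5, 2, 1.7, 0.007, -0.035, 0.002, -1], [0.9, 3.5, 2.9, 0.013, -0.07, 0.002, -1], [1.3, 5, 4.2, 0.02, -0.11, 0.002, -1], [1.7, 6.5, 5.5, 0.026, -0.15, 0, -1], [2, 8, 6.7, 0.032, -0.19, -0.004, -1], [2.4, 9.5, 8, 0.038, -0.23, -0.008, -1], [2.7, 10.6, 8.8, 0.043, -0.265, -0.013, -1], [2.9, 11.2, 9.3, 0.046, -0.292, -0.017, -1], [2.9, 11.6, 9.6, 0.0475, -0.307, -0.019, -1], [2.9, 11.6, 9.6, 0.0475, -0.311, -0.019, -1], [2.9, 11.6, 9.6, 0.0475, -0.311, -0.019, -1]],
])

```text
time: 21.45
position: [0.5098, 0.0234, 0.172]
tool_rot: [89.9, 72.2, -9.3]
force: [-0.6, 1.3, -2.0]
finger_gap: 0.0095
```

Run:
```python
from h import *
snapshot('side')
s=get_state(); print(s['time'],s['position'],s['force'],s['finger_gap'],s['joint_pos'].round(1),hookof(s))
T=campose('wrist',s);np.save('w18T.npy',T);im=snap('wrist','w18.png')
Z=Rn.from_euler('z',YAW,degrees=True).as_matrix()
im=snap('side','s18.png');cv2.imwrite('pics/s18c.png',cv2.cvtColor(cv2.resize(im[130:290,220:370],None,fx=3.7,fy=3.7,interpolation=cv2.INTER_CUBIC),cv2.COLOR_RGB2BGR))
```

```text
21.5 [0.51009775 0.02409849 0.17241127] [-0.03345465  0.20816655 -2.17920669] 0.009681792653831182 [  2.2 -10.8 127.8  -4.9  45.5  14.2] (array([-0.0454,  0.0004,  0.1395]), array([0.0878, 0.0003, 0.1825]), array([ -0.02, -17.89,  -0.05]))
```

View pics/s18c.png

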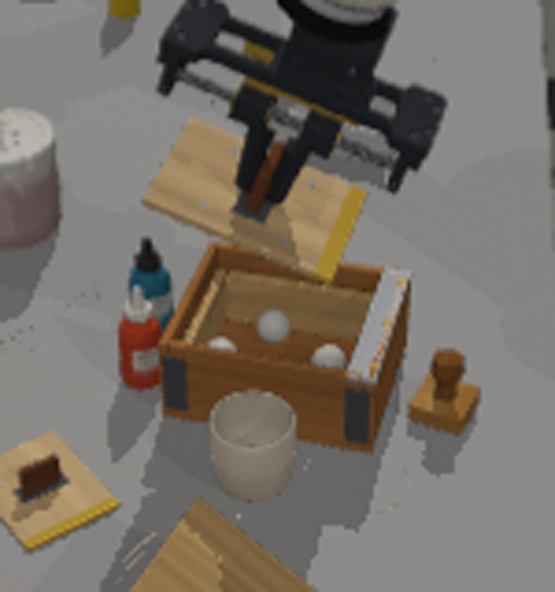

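View pics/w18.png

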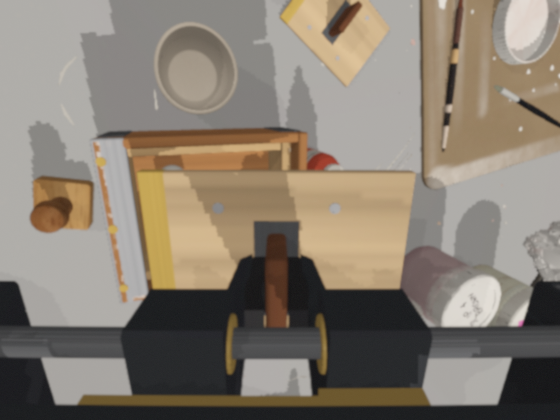

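>>> step_arm([
  [[0, 0, 0, 0, 0, -0.005, -1], [0, 0, 0, 0, 0, -0.018, -1], [0, 0, 0, 0, 0, -0.033, -1], [0, 0, 0, 0, 0, -0.047, -1], [0, 0, 0, 0, 0, -0.055, -1], [0, 0, 0, 0, 0, -0.058, -1], [0, 0, 0, 0, 0, -0.058, -1]],
])

```text
time: 22.3
position: [0.5104, 0.0241, 0.1148]
tool_rot: [89.9, 72.1, -9.1]
force: [-0.3, -0.5, -1.7]
finger_gap: 0.01
```

Run:
```python
from h import *
snapshot('side')
s=get_state(); print(s['time'],s['position'],s['force'],hookof(s))
T=campose('wrist',s);np.save('w19T.npy',T);im=snap('wrist','w19.png')
Z=Rn.from_euler('z',YAW,degrees=True).as_matrix()
pts=[(-.08,.0655,.07),(.08,.0655,.07),(-.08,-.0655,.07),(-.058,.0575,.07),(-.072,.0575,.07),(.072,.0575,.07)]
P=proj('wrist',[B+Z@np.array(p) for p in pts],T); print(P.round(1).tolist())
bg=cv2.cvtColor(im,cv2.COLOR_RGB2BGR);k=2.8
c=cv2.resize(bg[110:310,60:340],None,fx=k,fy=k,interpolation=cv2.INTER_CUBIC);cv2.imwrite('pics/w19c.png',c)
for q in P: cv2.circle(c,(int((q[0]-60)*k),int((q[1]-110)*k)),3,(255,0,255),-1)
cv2.imwrite('pics/w19o.png',c)
im=snap('side','s19.png');cv2.imwrite('pics/s19c.png',cv2.cvtColor(cv2.resize(im[150:270,240:360],None,fx=5,fy=5,interpolation=cv2.INTER_CUBIC),cv2.COLOR_RGB2BGR))
```

```text
22.35 [0.51097652 0.0240888  0.11551522] [ 1.03862156  0.61151817 -1.87614842] (array([-0.0445,  0.0005,  0.0825]), array([0.0887, 0.0005, 0.1257]), array([ -0., -18.,  -0.]))
[[63.3, 147.4], [343.1, 137.9], [107.5, 354.3], [113.0, 160.8], [83.8, 162.2], [331.5, 150.7]]
```

View pics/s19c.png

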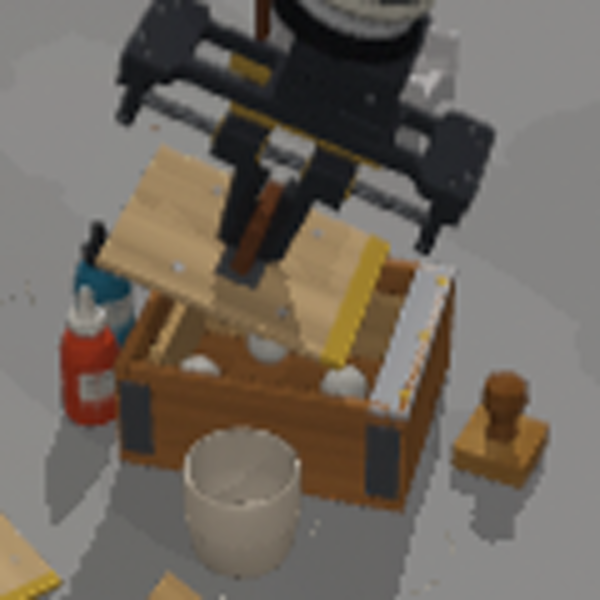

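View pics/w19o.png

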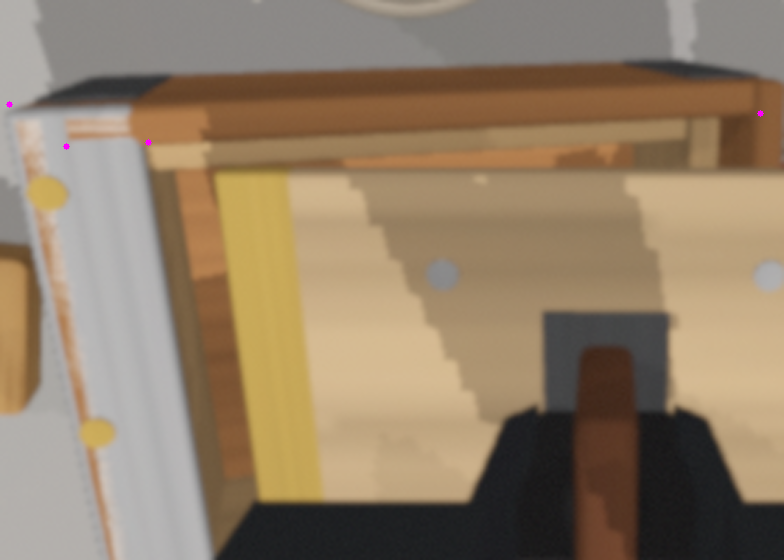

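Run:
```python
from h import *
T=np.load('w19T.npy')
Z=Rn.from_euler('z',YAW,degrees=True).as_matrix()
f=lambda x,y,z:(Z.T@(onz('wrist',[(60+x/2.8,110+y/2.8)],z,T)[0]-B)).round(4)
print('cover corner',f(215,170,.0882),f(215,170,.0862)); print('cover edge at x~0', f(700,170,.112))
for x,y in [(150,143),(300,137),(600,126),(750,120)]: print('rim inner?',f(x,y,.07))
for x,y in [(150,165),(300,155),(600,140)]: print('ledge inner?',f(x,y,.05))
im=cv2.imread('pics/w19.png')
c=cv2.resize(im[130:185,75:200],None,fx=6.2,fy=6.2,interpolation=cv2.INTER_CUBIC);cv2.imwrite('pics/w19d.png',c)
```

```text
cover corner [-0.0449  0.0547  0.0882] [-0.0451  0.0543  0.0862]
cover edge at x~0 [0.0382 0.054  0.112 ]
rim inner? [-0.0578  0.0573  0.07  ]
rim inner? [-0.0304  0.0571  0.07  ]
rim inner? [0.0327 0.0564 0.07  ]
rim inner? [0.0695 0.0562 0.07  ]
ledge inner? [-0.0618  0.0497  0.05  ]
ledge inner? [-0.0312  0.0501  0.05  ]
ledge inner? [0.039  0.0499 0.05  ]
```

View pics/w19d.png

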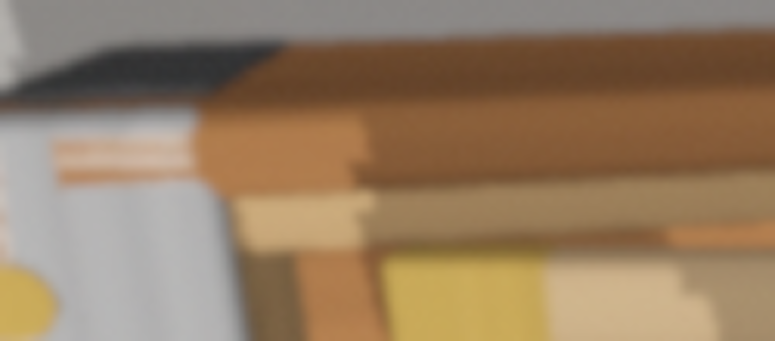

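Run:
```python
from h import *
s=get_state(); print(s['position'],hookof(s))
for h,th in [((-.048,0,.068),14),((-.049,0,.055),12),((-.060,0,.0545),11),((-.069,0,.0540),10)]: print(h,th,goal(h,th,s))
```

```text
[0.5115287  0.0240257  0.11627683] (array([-0.0439,  0.0005,  0.0831]), array([0.0892, 0.0005, 0.1266]), array([ 1.000e-02, -1.808e+01, -2.000e-02]))
(-0.048, 0, 0.068) 14 (array([0.63, 4.03, 0.02]), array([-0.002 , -0.0002, -0.0197]))
(-0.049, 0, 0.055) 12 (array([0.94, 6.01, 0.02]), array([-0.002 , -0.0002, -0.035 ]))
(-0.06, 0, 0.0545) 11 (array([1.1 , 6.99, 0.02]), array([-0.0124,  0.0015, -0.0366]))
(-0.069, 0, 0.054) 10 (array([1.26, 7.98, 0.02]), array([-0.0209,  0.0028, -0.0383]))
```

>>> step_arm([
  [[0.15, 1, 0, -0.001, 0, -0.004, -1], [0.3, 2, 0, -0.001, 0, -0.01, -1], [0.5, 3, 0, -0.001, 0, -0.016, -1], [0.63, 4, 0, -0.002, 0, -0.021, -1], [0.8, 5, 0, -0.002, 0, -0.026, -1], [0.94, 6, 0, -0.002, 0, -0.031, -1], [0.94, 6, 0, -0.002, 0, -0.034, -1], [0.94, 6, 0, -0.002, 0, -0.034, -1]],
])

```text
time: 23.25
position: [0.5085, 0.0239, 0.0807]
tool_rot: [89.8, 78.1, -9.2]
force: [0.5, 1.0, -2.7]
finger_gap: 0.0095
```

Run:
```python
from h import *
snapshot('side')
s=get_state(); print(s['time'],s['position'],s['force'],hookof(s))
T=campose('wrist',s);np.save('w20T.npy',T);im=snap('wrist','w20.png')
s=get_state();print(hookof(s),s['force'])
bg=cv2.cvtColor(im,cv2.COLOR_RGB2BGR);k=2.8
cv2.imwrite('pics/w20c.png',cv2.resize(bg[90:310,60:340],None,fx=k,fy=2.7,interpolation=cv2.INTER_CUBIC))
im=snap('side','s20.png');cv2.imwrite('pics/s20c.png',cv2.cvtColor(cv2.resize(im[150:270,240:360],None,fx=5,fy=5,interpolation=cv2.INTER_CUBIC),cv2.COLOR_RGB2BGR))
```

```text
23.3 [0.50855677 0.02392291 0.0810435 ] [-0.84087017  0.2405613  -1.70471767] (array([-0.05  , -0.    ,  0.0549]), array([ 0.087 , -0.0001,  0.0837]), array([ -0.03, -11.88,  -0.02]))
(array([-0.0499,  0.    ,  0.0551]), array([ 0.0871, -0.    ,  0.084 ]), array([ -0.03, -11.91,  -0.02])) [-0.61926915 -0.40268363 -2.24289561]
```

View pics/s20c.png

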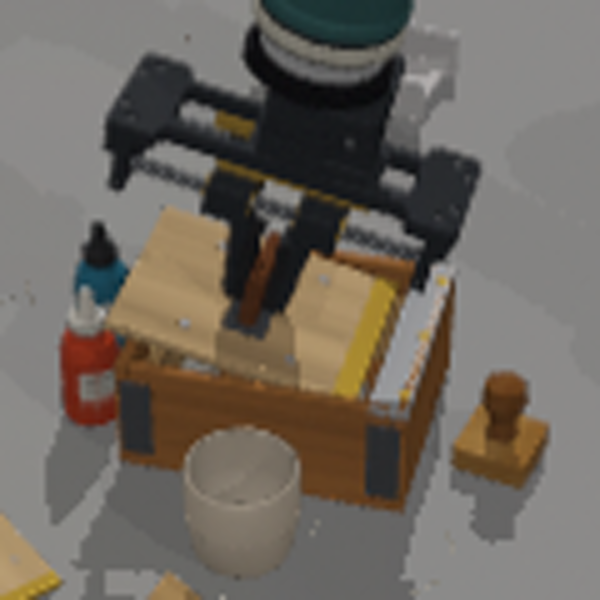

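View pics/w20c.png

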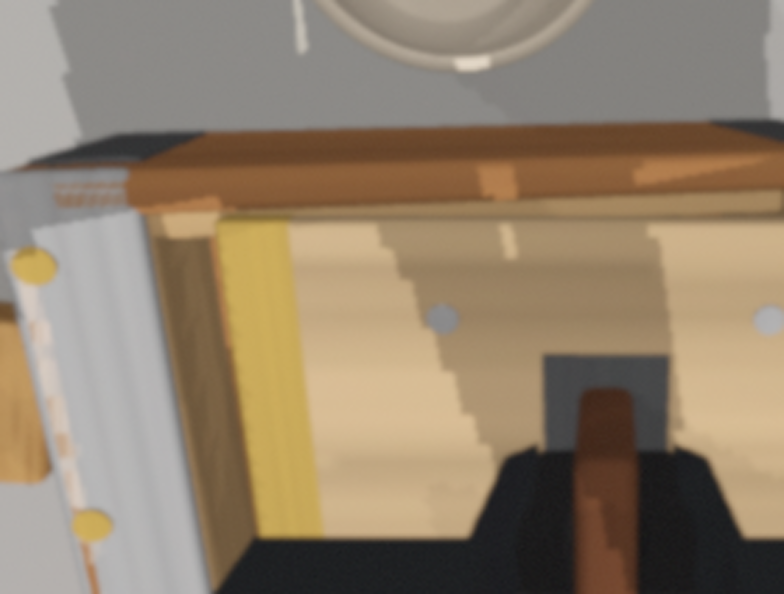

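>>> step_arm([
  [[0, 0.3, 0, -0.003, 0.0005, -0.0005, -1], [0.1, 0.6, 0, -0.007, 0.001, -0.001, -1], [0.16, 1, 0, -0.0104, 0.0017, -0.0016, -1], [0.22, 1.4, 0, -0.014, 0.002, -0.0022, -1], [0.3, 1.7, 0, -0.017, 0.0027, -0.0028, -1], [0.32, 2, 0, -0.0185, 0.003, -0.0033, -1], [0.32, 2, 0, -0.0185, 0.003, -0.0033, -1]],
])

```text
time: 24.1
position: [0.4902, 0.027, 0.0782]
tool_rot: [89.9, 80.1, -9.2]
force: [0.2, 0.2, -2.0]
finger_gap: 0.0099
```

Run:
```python
from h import *
snapshot('side')
s=get_state(); print(s['time'],s['position'],s['force'],s['moment'],hookof(s))
T=campose('wrist',s);np.save('w21T.npy',T);im=snap('wrist','w21.png')
bg=cv2.cvtColor(im,cv2.COLOR_RGB2BGR);k=2.8
cv2.imwrite('pics/w21c.png',cv2.resize(bg[90:310,60:340],None,fx=k,fy=2.7,interpolation=cv2.INTER_CUBIC))
im=snap('side','s21.png');cv2.imwrite('pics/s21c.png',cv2.cvtColor(cv2.resize(im[150:270,240:360],None,fx=5,fy=5,interpolation=cv2.INTER_CUBIC),cv2.COLOR_RGB2BGR))
```

```text
24.15 [0.49039933 0.02696412 0.07821856] [-0.30367847  0.26123235 -1.70487672] [-0.08001828  0.22219923 -0.0059193 ] (array([-0.0693,  0.0001,  0.0544]), array([0.0686, 0.0001, 0.0784]), array([-0.02, -9.91, -0.02]))
```

View pics/s21c.png

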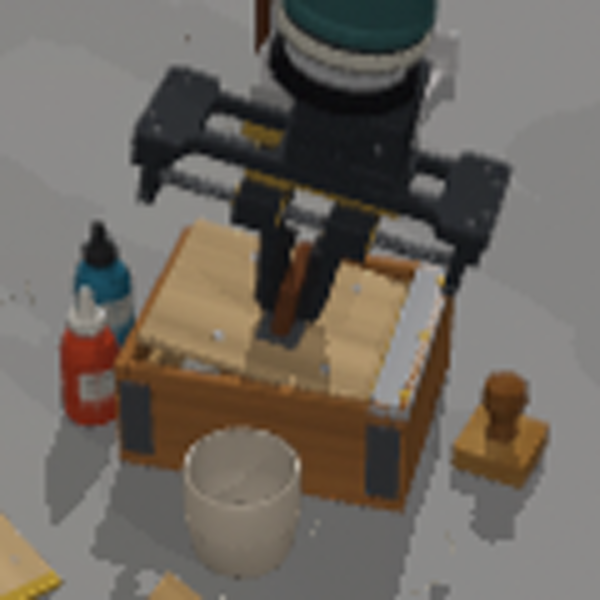

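View pics/w21c.png

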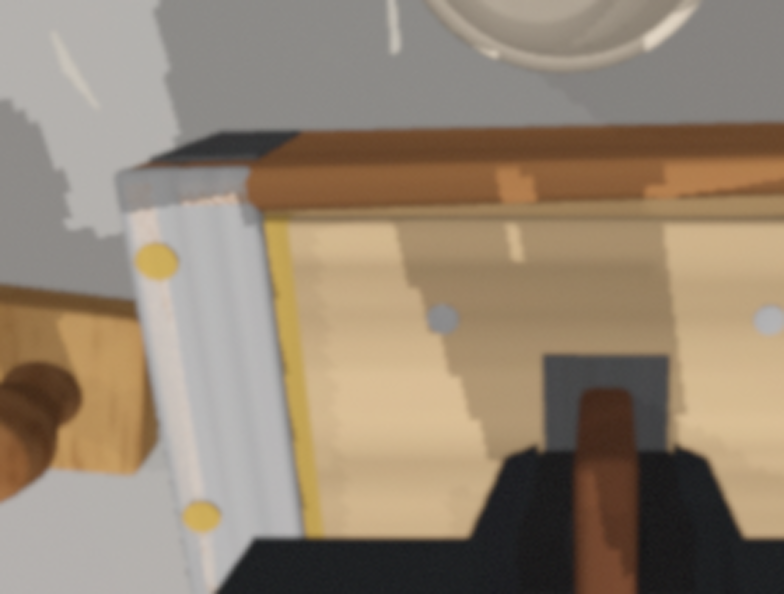

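Run:
```python
from h import *
s=get_state(); print(s['position'],s['force'],hookof(s))
for h,th in [((-.0695,0,.0535),8),((-.0697,0,.053),6),((-.0698,0,.0525),4),((-.07,0,.052),2),((-.07,0,.051),0)]: print(h,th,goal(h,th,s))
```

```text
[0.49051963 0.026949   0.07827204] [ 0.71685475 -0.75206059 -1.94400699] (array([-0.0692,  0.0001,  0.0544]), array([0.0687, 0.0001, 0.0785]), array([-0.02, -9.92, -0.02]))
(-0.0695, 0, 0.0535) 8 (array([0.32, 1.89, 0.02]), array([ 0.0004, -0.0002, -0.0031]))
(-0.0697, 0, 0.053) 6 (array([0.64, 3.87, 0.02]), array([ 0.0009, -0.0003, -0.006 ]))
(-0.0698, 0, 0.0525) 4 (array([0.95, 5.84, 0.02]), array([ 0.0014, -0.0003, -0.0089]))
(-0.07, 0, 0.052) 2 (array([1.27, 7.82, 0.02]), array([ 0.0018, -0.0004, -0.0118]))
(-0.07, 0, 0.051) 0 (array([1.58, 9.79, 0.02]), array([ 0.0022, -0.0005, -0.0153]))
```

>>> step_arm([
  [[0.16, 1, 0, 0.0002, 0, -0.0015, -1], [0.32, 2, 0, 0.0004, -0.0002, -0.003, -1], [0.48, 3, 0, 0.0006, -0.0002, -0.0045, -1], [0.64, 3.9, 0, 0.0009, -0.0003, -0.006, -1], [0.8, 4.9, 0, 0.0012, -0.0003, -0.0075, -1], [0.95, 5.8, 0, 0.0014, -0.0003, -0.009, -1], [0.95, 5.8, 0, 0.0014, -0.0003, -0.009, -1]],
])

```text
time: 24.95
position: [0.4922, 0.0266, 0.069]
tool_rot: [90.0, 86.0, -9.1]
force: [0.8, 0.1, -1.7]
finger_gap: 0.0101
```

Run:
```python
from h import *
s=get_state(); print(s['time'],s['position'],s['force'],s['moment'],hookof(s))
im=snap('side','s22.png');cv2.imwrite('pics/s22c.png',cv2.cvtColor(cv2.resize(im[150:270,240:360],None,fx=5,fy=5,interpolation=cv2.INTER_CUBIC),cv2.COLOR_RGB2BGR))
```

```text
24.95 [0.49216045 0.02655397 0.06898523] [ 0.80227404  0.12785858 -1.67107356] [-0.07129681  0.12629442  0.03697762] (array([-0.0696,  0.    ,  0.0522]), array([ 0.0701, -0.0001,  0.0619]), array([ 0.  , -3.98, -0.03]))
```

View pics/s22c.png

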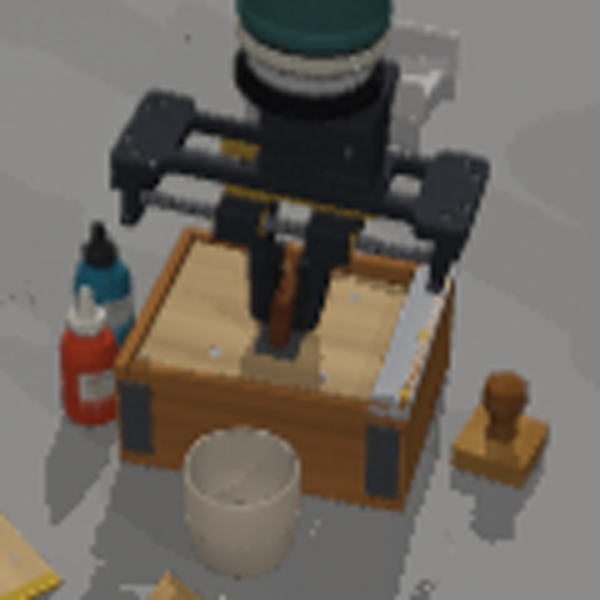

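>>> step_arm([
  [[0.16, 1, 0, 0.0002, 0, -0.0015, -1], [0.32, 2, 0, 0.0004, -0.0001, -0.003, -1], [0.48, 3, 0, 0.0006, -0.0002, -0.0045, -1], [0.63, 3.95, 0, 0.0008, -0.0002, -0.006, -1], [0.63, 3.95, 0, 0.0008, -0.0002, -0.006, -1]],
])

```text
time: 25.5
position: [0.4931, 0.0264, 0.0633]
tool_rot: [-109.8, 90.0, 151.1]
force: [-0.6, -0.7, 1.2]
finger_gap: 0.0094
```

Run:
```python
from h import *
s=get_state(); print(s['time'],s['position'],s['force'],s['moment'],hookof(s))
```

```text
25.5 [0.4930524  0.0263932  0.06329856] [-0.64637344 -0.69297948  1.17429523] [-0.02454629  0.1382126   0.10025081] (array([-0.0697, -0.    ,  0.0513]), array([ 0.0703, -0.0001,  0.0513]), array([ 0.01,  0.02, -0.03]))
```

>>> step_arm([
  [[0, 0, 0, 0, 0, -0.0005, -1], [0, 0, 0, 0, 0, -0.001, -1], [0, 0, 0, 0, 0, -0.001, -1]],
])

```text
time: 25.8
position: [0.4931, 0.0263, 0.0632]
tool_rot: [90.7, 89.9, -8.3]
force: [-2.8, -0.9, 5.3]
finger_gap: 0.0097
```

Run:
```python
from h import *
s=get_state(); print(s['time'],s['position'],s['force'],s['moment'],hookof(s))
im=snap('side','s23.png');cv2.imwrite('pics/s23c.png',cv2.cvtColor(cv2.resize(im[190:260,255:345],None,fx=7,fy=7,interpolation=cv2.INTER_CUBIC),cv2.COLOR_RGB2BGR));snap('wrist','w23.png')
```

```text
25.8 [0.49309256 0.02634421 0.06318467] [-2.77758645 -0.86060532  5.30263127] [-0.03556423  0.43997557  0.04352747] (array([-0.0696, -0.0001,  0.0511]), array([ 0.0704, -0.0001,  0.0513]), array([ 0.  , -0.09, -0.01]))
```

View pics/s23c.png

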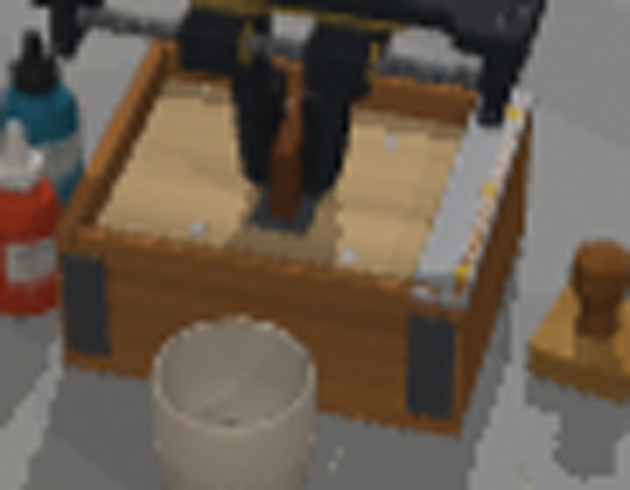

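View pics/w23.png

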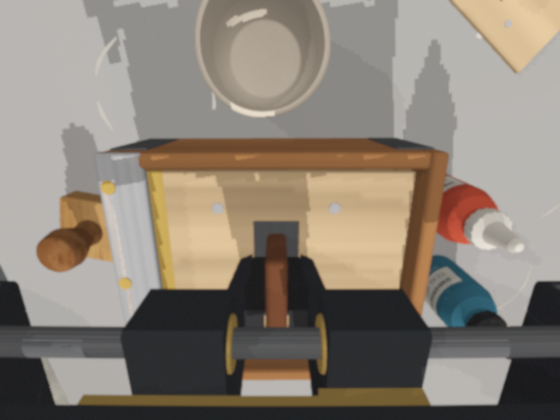

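>>> step_arm([
  [[0, 0, 0, 0, 0, 0, -0.85], [0, 0, 0, 0, 0, 0, -0.7], [0, 0, 0, 0, 0, 0, -0.55], [0, 0, 0, 0, 0, 0, -0.45], [0, 0, 0, 0, 0, 0, -0.45], [0, 0, 0, 0, 0, 0, -0.45]],
], grip_force=10)

```text
time: 26.5
position: [0.4924, 0.0265, 0.062]
tool_rot: [97.0, 90.0, -2.1]
force: [0.1, -1.1, -0.1]
finger_gap: 0.024
```

Run:
```python
from h import *
s=get_state(); print(s['time'],s['position'],s['force'],s['finger_gap'])
im=snap('side','s24.png');cv2.imwrite('pics/s24c.png',cv2.cvtColor(cv2.resize(im[190:260,255:345],None,fx=7,fy=7,interpolation=cv2.INTER_CUBIC),cv2.COLOR_RGB2BGR));snap('wrist','w24.png')
```

```text
26.5 [0.4924262  0.02645775 0.06203917] [ 0.0601969  -1.05363042 -0.08281346] 0.02399292233464272
```

View pics/s24c.png

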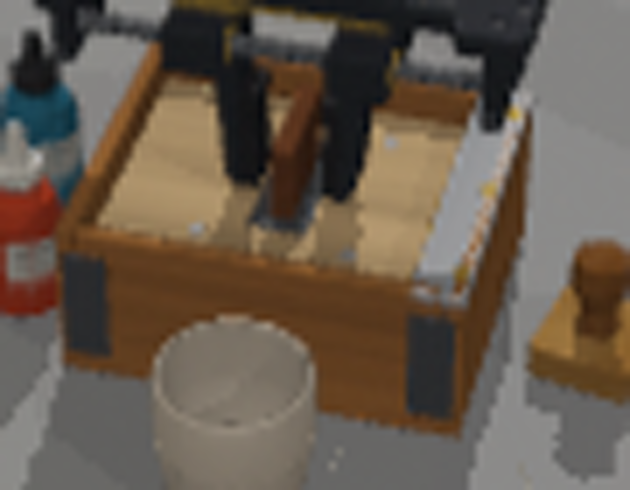

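View pics/w24.png

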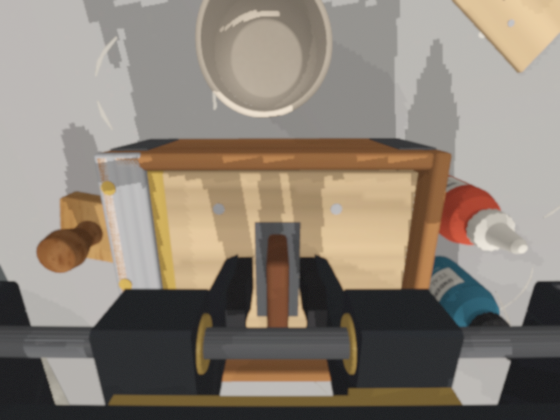

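Released cleanly; the cover did not move. Retreat straight up.

>>> step_arm([
  [[0, 0, 0, 0, 0, 0.005, -0.45], [0, 0, 0, 0, 0, 0.02, -0.45], [0, 0, 0, 0, 0, 0.05, -0.45], [0, 0, 0, 0, 0, 0.09, -0.45], [0, 0, 0, 0, 0.01, 0.13, -0.45], [0, 0, 0, 0, 0.02, 0.17, -0.45], [0, 0, 0, 0, 0.03, 0.2, -0.45], [0, 0, 0, 0, 0.03, 0.21, -0.45], [0, 0, 0, 0, 0.03, 0.21, -0.45]],
])

```text
time: 27.5
position: [0.4935, 0.0565, 0.274]
tool_rot: [97.9, 89.8, -1.1]
force: [-0.1, 0.8, -0.4]
finger_gap: 0.0243
```

Run:
```python
from h import *
snapshot('side')
s=get_state(); print(s['time'],s['position'],s['force'],s['finger_gap'])
T=campose('wrist',s);np.save('w25T.npy',T);w=snap('wrist','w25.png')
cv2.imwrite('pics/w25c.png',cv2.cvtColor(cv2.resize(w[120:290,190:390],None,fx=3.9,fy=3.5,interpolation=cv2.INTER_CUBIC),cv2.COLOR_RGB2BGR))
im=snap('side','s25.png');cv2.imwrite('pics/s25c.png',cv2.cvtColor(cv2.resize(im[130:290,220:370],None,fx=3.7,fy=3.7,interpolation=cv2.INTER_CUBIC),cv2.COLOR_RGB2BGR))
```

```text
27.55 [0.49244323 0.05620736 0.27187294] [-0.1277665  -0.12046901 -0.66244074] 0.024124245863097263
```

View pics/s25c.png

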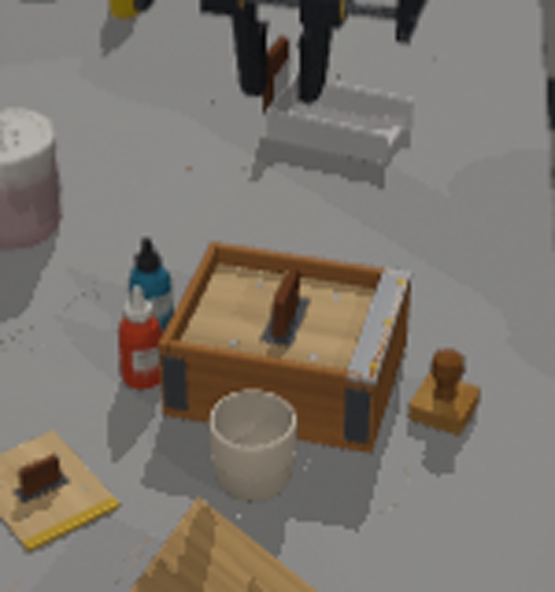

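View pics/w25c.png

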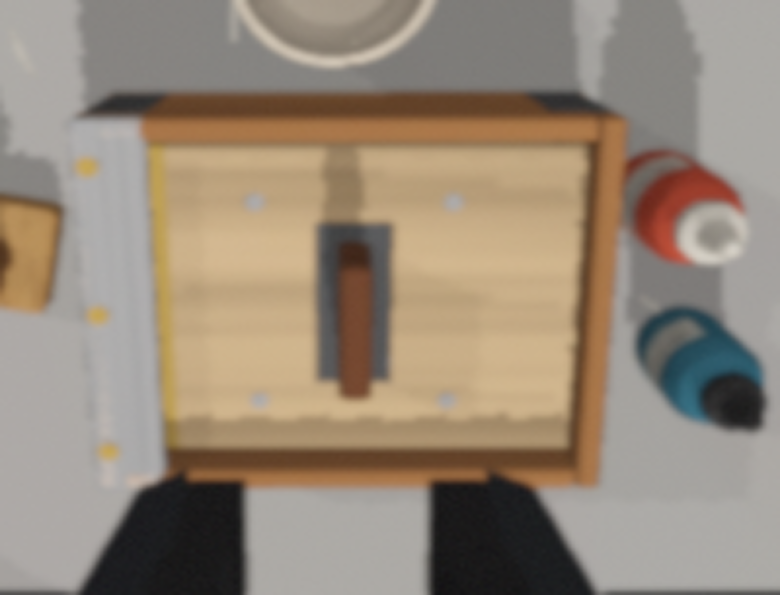

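Run:
```python
from h import *
T=np.load('w25T.npy');Z=Rn.from_euler('z',YAW,degrees=True).as_matrix()
f=lambda x,y,z:(Z.T@(onz('wrist',[(190+x/3.9,120+y/3.5)],z,T)[0]-B)).round(4)[:2]
print('free',f(588,145,.056),f(571,448,.056),'lip edge',f(147,120,.07),f(167,475,.07),'rim outer x+',f(626,118,.07),f(598,485,.07))
print('screws',[f(x,y,.056).tolist() for x,y in [(254,202),(454,202),(260,400),(447,400)]],'wall y+',f(300,142,.07),'cover y edges',f(570,448,.056))
print('brass/wood',f(170,200,.056))
```

```text
free [0.0708 0.0535] [ 0.0725 -0.057 ] lip edge [-0.0581  0.0637] [-0.0578 -0.0608] rim outer x+ [0.0782 0.0644] [ 0.079  -0.0648]
screws [[-0.0292, 0.0342], [0.0314, 0.0342], [-0.0287, -0.0381], [0.0314, -0.0381]] wall y+ [-0.0147  0.0567] cover y edges [ 0.0722 -0.057 ]
brass/wood [-0.0546  0.0348]
```

```bash
python3 -c "
from cell import sign_off; print(sign_off())"
```

```text
the job is handed in; nothing more can be done
None
```

The job is done and handed in at about 27.6 s of the 72 s allowed; sign-off reports no verdict.

- **Balls and scoop:** I poured all four balls into the bin, and the wrist camera showed all four on its floor. I put the scoop back where it came from, let go, and it stands flat in the side view.
- **Cover:** I picked the largest cover off the stand and slid its brass edge under the lip at about 10° tilt. By arm pose, the brass edge was then at bin x ≈ -69 mm, z ≈ 54 mm. I lowered it by about 1° per 0.1 s until it touched the ledge at roughly 5 N, then let go; it did not visibly move.
- **Last checks:**
  - **Cover:** it lies flat in the pocket. Its four screw marks form a true rectangle (60.6/60.1 mm by 72.3 mm), and the brass edge is about 11 mm under the lip.
  - **Bystanders:** the cup, both bottles and the stamp look unmoved.
  - **Robot:** the gripper is clear of everything.
- **Disagreements:**
  - **Camera scale:** the wrist camera reads lengths about 2% short.
  - **Cover position:** the last picture puts the cover about 1 mm in x and 2 mm in y off centre. That is within its play in the pocket and the ±6 mm y limit. The arm pose read about 0.4 mm in x and 0.1 mm in y.

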